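# Find the socket that fits the clamp nut

## Robot

A 6-joint arm with a two-finger parallel gripper is mounted at the origin on the work surface. World frame = base frame: x ahead of the robot, y to its left, z up, the work surface at z = 0. Lengths are in m, angles in degrees, forces in N, time in s.
With the tool pointing down it reaches from about 0.35 to 0.875 m from the base axis. Payload 4.2 kg.
Tool frame: the origin (TCP) lies midway between the tips of the shut fingers; the grasp point (between the pads) lies 19 mm behind it; z points along the fingers, y is the direction in which the jaws open and shut (so a half turn about z gives the same grasp; the last joint's range is limited). The gripper opens to 87 mm and grips with 3 to 60 N. Pads are 19 mm wide; open, the fingers measure 117 mm over their backs; the gripper's body (75 mm by 190 mm) begins 51 mm behind the grasp point.
Start: joints at [-56.402, 22.042, 0.453, 0, -68.411, -14.817], TCP at [0.201, -0.592, 0.201] pointing down, gripper open.
Joint ranges: [-179.83, 179.83], [-69.29, 118.12], [-61.27, 80.66], [-181.25, 117.63], [-171.15, -9.14], [-177.46, 177.46]. Speed limits (degrees/s): [159.86, 159.86, 180, 180, 180, 180].

## Interface

Orientations are given as a 3x3 rotation matrix whose columns are the frame's x, y, z axes.
In Python, from station import sense, capture, finish_job gives the robot as it stands. The module is installed in compiled form; this text tells all that it offers.
- The arm moves only by the shell command python3 -m jog 'ROWS' [OPENING]. ROWS is JSON, a list of rows, each a list of 6 numbers: the shift along the tool's x, y, z in cm, then the turn, a rotation vector about the tool's x, y, z in degrees. In form: [[dx, dy, dz, wx, wy, wz], ...]. A call has exactly 5 rows; each row shifts and turns the commanded pose from where the row before left it, along the tool's axes as they then stand; what a row does not reach is not made up. A row lasts 1/12 s, in which the tool goes at most 41.7 mm and 7.16 degrees, less where a joint would pass 70% of its speed; a pose out of reach is approached as far as the arm can. A call is refused whole if a number of a shift passes 4.17 or a number of a turn 7.16, either way. A call with a gripper value outside its range is refused whole. OPENING is the finger opening in cm, from 0 to 8.7, set as the call begins (- or left out, the last holds). The fingers move at their own pace and stop on an object; the grip force is fixed at half the most. Time passes only in rows, so rows that do not move let the fingers close, or fill a call up. It gives the time, the measured TCP pose, the force and the opening at its end, in the units of the state.
- sense(): the state, without advancing time (a new reading comes with each control period).
- capture(name): name is "scene" or "top"; returns a dict with "frame" (400x640x3 uint8, red, green, blue), "fx", "fy", "cx", "cy" (pixels), "world_to_cam" (4x4, takes a point from world to camera coordinates). Camera axes: x right, y up, looking along -z (the intrinsics and any distortion apply to the point x, -y, -z); pixel columns grow to the right and rows downward; lengths in m; the calibration is good to about 2 mm. A picture is of the moment at which its call begins. There is no depth.
- finish_job(): hands the job in, once; it reports no verdict.
The state is a dict: "time_s": time; "joints": joint angles; "joint_velocities": joint speeds; "effort": joint torques, N m; "tcp_pos": TCP position; "ee_rot": TCP orientation; "wrist_force": force on the tool from outside, world axes, zero at the start; "moment": the same for the moment, N m; "gripper_width": opening from 0.0 (shut) to 1.0 (fully open).
Only numpy, scipy, OpenCV 4.12 (cv2) and the standard library are available. Lean on these libraries where they do the work, as an engineer would, in place of code of your own. Each camera call takes 0.05 s, during which the arm holds its last target.

## Task

Find out which of the two sockets in the spring-clip holder fits the hex nut on the clamp: pull one straight up out of its clips, try it on the nut, and if it will not go down, stand it upright on the clear bench and try the other. Finish with the fitting socket fully down over the nut, upright and still held in the gripper (the program ends while holding it; do not let go), with the other socket standing upright on the bench or in the holder. Leave the screwdriver, jar and carton where they are.

Things in the scene. Friction and masses are not known exactly. Their poses are not given: they have to be found in the camera images.
- socket_a: steel socket, mouth down, 70 mm tall, 0.25 kg: round body 36 mm across and 34 high, then a solid hex stub 24 mm across flats (34 to 70 mm up) to grip on two flats. Bore hexagonal, 24 mm deep, its flats parallel to the stub's: facing its +-y and every 60 degrees. Origin: centre of the mouth (lower end), z up. Starts in either pocket, yaw within 0.06 rad of the holder's
- socket_b: second socket, identical outside to socket_a in every way; only trying tells which fits. One bore slips over the nut (1 mm clearance all round when centred with flats parallel, 1.5 mm sloping lead-in at the mouth); the other is far too small: its mouth stops on the nut's top, 16 mm short of home
- holder: fixed grey spring-clip holder: plate 80 (x) by 190 (y) by 6 mm, origin under its centre, z up. Two pockets in a row along y, rims 8 mm high; a socket stands in each on the plate, mouth 6 mm above the bench. Holder and fixture stand left and right of the robot's forward axis, either way round; the bench between, 60 mm either side of midway in y, is clear 0.42 to 0.60 m ahead
- pocket0 (a point): centre of the pocket at the holder's y = -45 mm, on its plate. On its +x and -x sides (holder's axes) a dark post 18 mm wide, 26 to 40 mm from the centre, 52 mm high above the bench, carries a sprung ball hooked over the shoulder of the socket's round body. So close the fingers along the holder's y, where 25 mm is free on both sides of the stub
- pocket1 (a point): centre of the like pocket at the holder's y = +45 mm. Pulling a socket straight up takes about 15 N, weight included, and it is clear of the sprung balls after 45 mm of lift
- fixture: fixed grey clamping plate 150 (x) by 110 (y) by 16 mm, origin under its centre, z up; a flat steel clamp bar (120 by 42 mm, top 56 mm above the bench) lies along x on two blocks; at its middle a washer 40 mm across (top at 59 mm) and the nut
- nut: steel hex nut, 22 mm across flats, 16 high, on a 12 mm stud standing 3 mm proud. Origin: centre of its underside, on the washer's top; z up; flats face its +-y and every 60 degrees, yaw varies. Stiff: turns only if forced (0.15 N m). A socket fully home has its mouth on the washer, so its origin meets the nut's
- screwdriver: bystander: screwdriver lying on the bench beyond the work
- jar: bystander: glass jar 60 mm in diameter, 70 mm high, standing beyond the work, origin at its underside
- carton: bystander: small cardboard carton 60 by 100 by 45 mm, standing beyond the work, origin at its underside
Mind the look-alikes: they are no part of the job. What is shaped like the socket_a but orange is not meant. What is shaped like the fixture but brown is not meant.

How it is judged (in metres and radians):
On the way:
1. a socket has been pulled up clear of its clips (z of any of socket_a, socket_b in the frame of holder above 0.05 m), for 0.1 s.
At the end, for the whole second after the job is handed in: fitting socket home on the nut (mouth within 3 mm of the washer, 3 mm of the axis, 0.08 rad of upright), still, gripped with over 2 N; other socket upright (0.15 rad), still and let go on the bench or in the holder (mouth under 30 mm up) (((horizontal distance between socket_a and nut below 0.003 m and z of socket_a in the frame of nut below 0.003 m and angle between socket_a's own z axis and vertical below 0.08 rad and contact force between the fingers and socket_a above 2 N and linear speed of each of socket_a, socket_b below 0.02 m/s and angle between socket_b's own z axis and vertical below 0.15 rad and height (world z) of socket_b below 0.03 m and not (contact force between the fingers and socket_b above 0.2 N)) or (horizontal distance between socket_b and nut below 0.003 m and z of socket_b in the frame of nut below 0.003 m and angle between socket_b's own z axis and vertical below 0.08 rad and contact force between the fingers and socket_b above 2 N and linear speed of each of socket_b, socket_a below 0.02 m/s and angle between socket_a's own z axis and vertical below 0.15 rad and height (world z) of socket_a below 0.03 m and not (contact force between the fingers and socket_a above 0.2 N)))); the arm keeps its last pose, push and grip.
It fails at once if the screwdriver is pushed more than 30 mm or knocked over (distance of screwdriver from where it was at the start of the episode above 0.03 m).
It fails at once if the jar is pushed more than 30 mm or knocked over (distance of jar from where it was at the start of the episode above 0.03 m or angle between jar's own z axis and vertical above 0.4 rad).
It fails at once if the carton is pushed more than 30 mm or knocked over (distance of carton from where it was at the start of the episode above 0.03 m or angle between carton's own z axis and vertical above 0.4 rad).
It also fails if it takes over 61 s, if anything falls off the work surface, if the arm or the gripper's body presses on something with over 40 N, if the wrist force passes 120 N, or if a joint passes its speed limit or range.

## Working session

There is one attempt and no reset: what is moved stays moved. The work goes in short steps, Python scripts to look and compute and a shell command to move; the robot and the scene stay as the last step left them, time stands still between calls to the robot, and variables do not carry over. Pictures are saved under pics/ and viewed, and the job is handed in when it is done.

```bash
mkdir -p pics
python3 - <<'E'
from station import sense,capture
import cv2,numpy as np
s=sense();print(s)
for n in("scene","top"):
    c=capture(n);cv2.imwrite(f"pics/{n}0.png",c["frame"][:,:,::-1]);print(n,c["fx"],c["fy"],c["cx"],c["cy"],[k for k in c]);print(np.round(c["world_to_cam"],3))
    np.save(f"{n}0.npy",c["world_to_cam"])
E
```

```text
{'time_s': 0.0, 'joints': array([-5.64013360e+01,  2.20910739e+01,  3.80751463e-01, -3.09954440e-02,
       -6.84099716e+01, -1.48157809e+01]), 'joint_velocities': array([ 9.62065542e-05,  2.89746465e-02, -5.59206020e-02,  8.79642265e-02,
        3.45662028e-02, -5.85745843e-02]), 'effort': array([-1.95247136e-03, -3.90667927e+01,  1.87402457e+01,  4.21990201e+00,
        1.09001168e-02, -1.91237582e-04]), 'tcp_pos': array([ 0.20105371, -0.59110206,  0.19975779]), 'ee_rot': array([[-9.46809719e-01, -3.21793108e-01, -7.42810144e-04],
       [-3.21793961e-01,  9.46807550e-01,  2.02708098e-03],
       [ 5.09975633e-05,  2.15829180e-03, -9.99997670e-01]]), 'wrist_force': array([-0.29696431,  0.05549769,  0.6479897 ]), 'moment': array([ 0.00272606,  0.00944015, -0.03341989]), 'gripper_width': 1.0007044298050787}
scene 392.4827500379543 392.4827500379543 319.2568548073921 205.2342421242245 ['frame', 'fx', 'fy', 'cx', 'cy', 'world_to_cam']
[[ 0.764  0.645 -0.015 -0.489]
 [-0.448  0.547  0.707  0.218]
 [ 0.465 -0.533  0.707 -1.271]
 [ 0.     0.     0.     1.   ]]
top 372.82469300438214 372.82469300438214 320.88781391599497 199.99484951286848 ['frame', 'fx', 'fy', 'cx', 'cy', 'world_to_cam']
[[-0.026 -1.     0.014  0.053]
 [ 0.997 -0.025  0.08  -0.604]
 [-0.079  0.016  0.997 -1.041]
 [ 0.     0.     0.     1.   ]]
```

View pics/scene0.png

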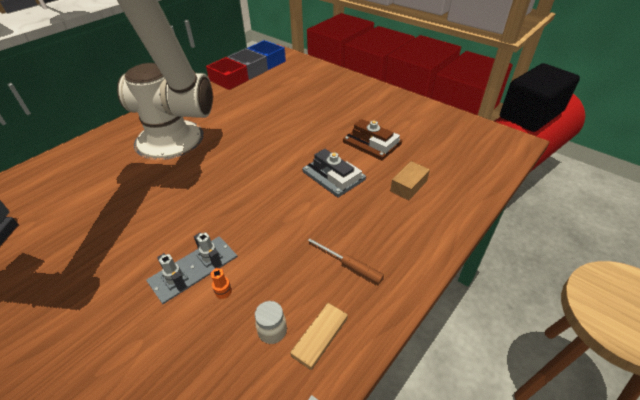

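View pics/top0.png

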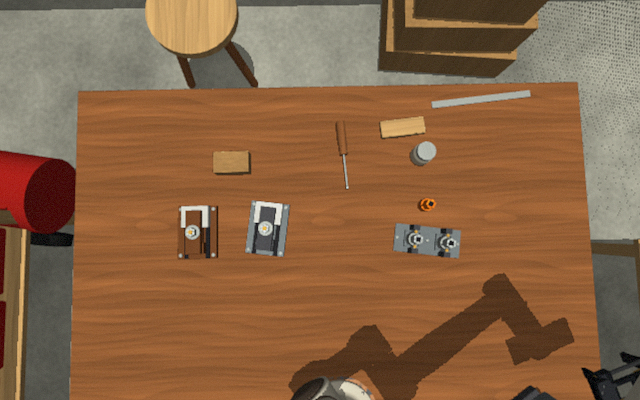

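The scene view shows the grey holder near (192,268) with two steel sockets at (168,266) and (206,245), and an orange look-alike at (220,282). The grey fixture is at (334,170) and the brown one at (373,137). In the top view the holder is at (427,240), the grey fixture at (267,228), the brown one at (197,232) and the orange socket at (427,204). The grey fixture and the holder's two steel sockets fit the description. I'll confirm that with an enlarged crop.

Run:
```python
import cv2,numpy as np
t=cv2.imread("pics/top0.png");s=cv2.imread("pics/scene0.png")
r=lambda im,x,y,w,h:cv2.resize(im[y:y+h,x:x+w],(400,300),interpolation=cv2.INTER_CUBIC)
o=np.vstack([np.hstack([r(t,387,210,80,60),r(t,227,198,80,60)]),np.hstack([r(s,140,222,104,78),r(s,294,140,80,60)])])
cv2.imwrite("pics/crop0.png",o)
```

```text
(no output)
```

View pics/crop0.png

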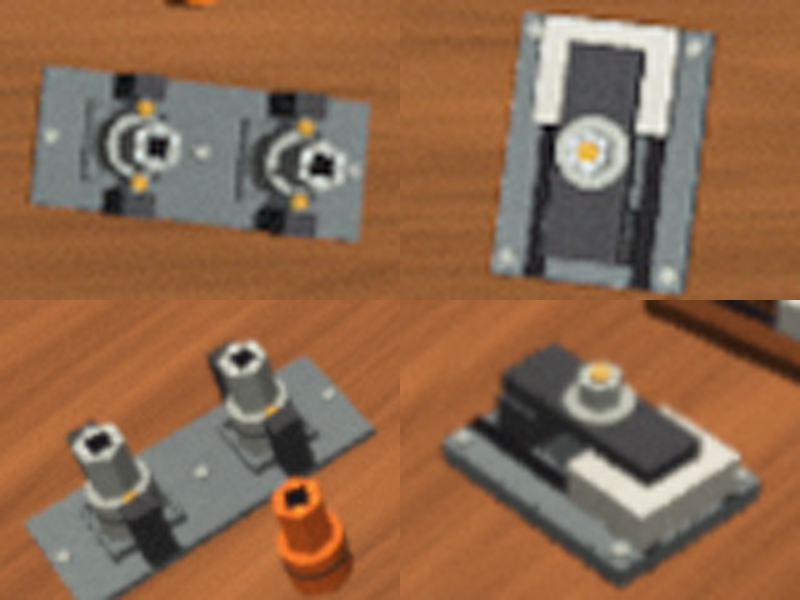

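```bash
cat > h.py <<'E'
import numpy as np,cv2
from station import sense,capture
def ray(c,u,v):
    M=np.array(c["world_to_cam"]);R=M[:3,:3];t=M[:3,3]
    d=np.array([(u-c["cx"])/c["fx"],-(v-c["cy"])/c["fy"],-1.]);return -R.T@t,R.T@d
def onz(c,u,v,z):
    o,d=ray(c,u,v);return o+d*(z-o[2])/d[2]
def proj(c,p):
    M=np.array(c["world_to_cam"]);q=M[:3,:3]@np.asarray(p)+M[:3,3]
    return c["cx"]+c["fx"]*q[0]/-q[2],c["cy"]+c["fy"]*-q[1]/-q[2]
def tri(c1,p1,c2,p2):
    o,d=ray(c1,*p1);q,e=ray(c2,*p2);A=np.c_[d,-e];s=np.linalg.lstsq(A,q-o,rcond=None)[0]
    a=o+d*s[0];b=q+e*s[1];return (a+b)/2,np.linalg.norm(a-b)
E
python3 - <<'E'
from h import *
T=capture("top");S=capture("scene")
hsv=cv2.cvtColor(T["frame"],cv2.COLOR_RGB2HSV).astype(int);f=T["frame"].astype(int)
# plate grey: low sat
g=((hsv[...,1]<70)).astype(np.uint8)
for nm,(x0,x1,y0,y1) in dict(holder=(385,470,212,268),fix=(240,296,195,262)).items():
    m=np.zeros_like(g);m[y0:y1,x0:x1]=g[y0:y1,x0:x1];m=cv2.morphologyEx(m,cv2.MORPH_CLOSE,np.ones((5,5),np.uint8))
    c=max(cv2.findContours(m,0,2)[0],key=cv2.contourArea);r=cv2.minAreaRect(c);b=cv2.boxPoints(r)
    z=.006 if nm=="holder" else .016
    w=np.array([onz(T,*p,z) for p in b]);print(nm,r,w.round(4).tolist(),w.mean(0).round(4))
    for i in range(2):
        e=w[i+1]-w[i];print(np.linalg.norm(e).round(4),np.degrees(np.arctan2(e[1],e[0])).round(2))
# yellow stud/balls
for nm,c in(("top",T),("scene",S)):
    h=cv2.cvtColor(c["frame"],cv2.COLOR_RGB2HSV).astype(int)
    boxes=dict(top=[(240,296,195,262),(400,425,225,255),(435,460,225,255)],scene=[(320,350,145,170),(155,182,250,275),(192,220,230,255)])[nm]
    for i,(x0,x1,y0,y1) in enumerate(boxes):
        hh=h[y0:y1,x0:x1]
        if i==0: w=((hh[...,0]>12)&(hh[...,0]<35)&(hh[...,1]>90)&(hh[...,2]>170))
        else: w=None
        if w is not None:
            ys,xs=np.nonzero(w);print(nm,"stud",len(xs),xs.mean()+x0,ys.mean()+y0)
E
python3 - <<'E'
import cv2,numpy as np
t=cv2.imread("pics/top0.png");s=cv2.imread("pics/scene0.png")
r=lambda im,x,y,w,h:cv2.resize(im[y:y+h,x:x+w],(266,266),interpolation=cv2.INTER_NEAREST)
o=np.vstack([np.hstack([r(t,402,226,26,26),r(t,436,229,26,26),r(t,252,216,26,26)]),np.hstack([r(s,155,248,26,26),r(s,192,227,26,26),r(s,320,145,26,26)])])
cv2.imwrite("pics/crop1.png",o)
E
```

```text
holder ((426.663818359375, 240.10751342773438), (66.19056701660156, 27.983478546142578), 6.709837436676025) [[0.4562, -0.1637, 0.006], [0.5358, -0.1765, 0.006], [0.5085, -0.3666, 0.006], [0.429, -0.3527, 0.006]] [ 0.4824 -0.2649  0.006 ]
0.0806 -9.14
0.1921 -98.17
fix ((267.12310791015625, 228.01541137695312), (38.69883346557617, 53.08686828613281), 7.125016689300537) [[0.4629, 0.2579, 0.016], [0.6124, 0.2376, 0.016], [0.5958, 0.1279, 0.016], [0.4465, 0.1494, 0.016]] [0.5294 0.1932 0.016 ]
0.1508 -7.74
0.111 -98.58
top stud 33 251.33333333333334 222.12121212121212
scene stud 17 334.88235294117646 154.23529411764707
```

View pics/crop1.png

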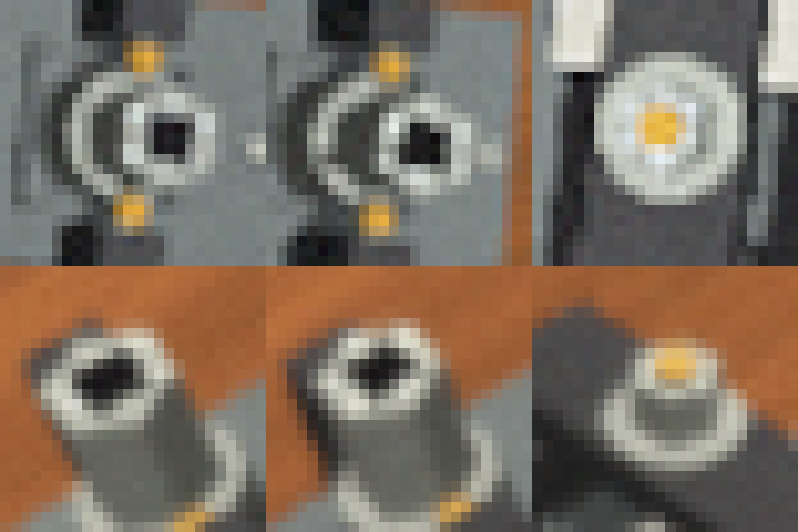

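The holder is at about (0.482,-0.265), yaw -8.5°. The enlarged crop shows the socket drive holes near top (418,239) and (451,243), and the stud at (264,228).

Run:
```python
from h import *
T=capture("top");S=capture("scene")
def dark(c,u,v,r):
    g=cv2.cvtColor(c["frame"],cv2.COLOR_RGB2GRAY).astype(float);y,x=np.mgrid[v-r:v+r+1,u-r:u+r+1]
    w=np.clip(110-g[v-r:v+r+1,u-r:u+r+1],0,None);return (w*x).sum()/w.sum(),(w*y).sum()/w.sum()
def yel(c,u,v,r):
    f=c["frame"].astype(float);y,x=np.mgrid[v-r:v+r+1,u-r:u+r+1];p=f[v-r:v+r+1,u-r:u+r+1]
    w=np.clip(p[...,0]-p[...,2]-50,0,None);return (w*x).sum()/w.sum(),(w*y).sum()/w.sum()
for nm,a,b,fn,z in(("L",(418,239),(165,285-0-0),dark,.076),):
    pass
for nm,a,b,fn,z in(("sockL",(418,239),(165,285),dark,.076),("sockR",(451,243),(203,263),dark,.076),("stud",(264,228),(334,180),yel,.078)):
    a=fn(T,*a,3)
    # find b by prediction
    p=onz(T,*a,z);b0=proj(S,p);b=fn(S,int(round(b0[0])),int(round(b0[1])),4)
    q,e=tri(T,a,S,b)
    print(nm,np.round(a,2),"top@z",p.round(4),"pred",np.round(b0,2),"scene px",np.round(b,2),"scene@z",onz(S,*b,z).round(4),"tri",q.round(4),round(e,4))
# washer yaw/balls: nut top hexagon: upsample
f=T["frame"][214:242,250:278];u=cv2.resize(f,(560,560),interpolation=cv2.INTER_LANCZOS4)
cv2.imwrite("pics/nut_top.png",cv2.convertScaleAbs(u[:,:,::-1],alpha=1.6,beta=-150))
```

```text
sockL [418.1  238.97] top@z [ 0.4884 -0.221   0.076 ] pred [202.43 235.96] scene px [202.38 236.53] scene@z [ 0.4896 -0.2221  0.076 ] tri [ 0.4883 -0.2214  0.0744] 0.0001
sockR [450.85 242.79] top@z [ 0.4758 -0.3093  0.076 ] pred [165.17 257.64] scene px [164.98 258.62] scene@z [ 0.4777 -0.3111  0.076 ] tri [ 0.4756 -0.3103  0.0735] 0.0003
stud [264.01 227.9 ] top@z [0.529  0.1936 0.078 ] pred [333.46 153.38] scene px [333.48 151.38] scene@z [0.5235 0.2006 0.078 ] tri [0.5292 0.1928 0.0853] 0.0007
```

View pics/nut_top.png

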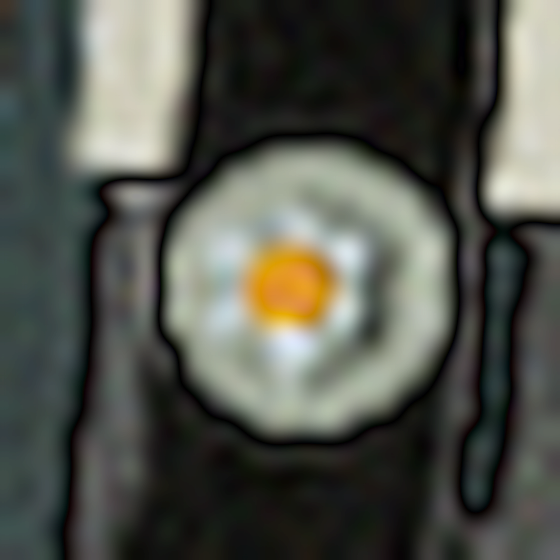

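Run:
```python
from h import *
T=capture("top")
p0=np.array(onz(T,264.01,227.9,.078));f=T["frame"].astype(np.float32)
c=p0.copy()
for r in(9,10,11,12,13,14):
  prof=[]
  A=np.radians(np.arange(0,360,5))
  for a in A:
    u,v=proj(T,[c[0]+r/1000*np.cos(a),c[1]+r/1000*np.sin(a),.075])
    px=cv2.getRectSubPix(f,(1,1),(u,v))[0,0] if 0 else cv2.remap(f,np.float32([[u]]),np.float32([[v]]),cv2.INTER_LINEAR)[0,0]
    prof.append(px[2]-px[0])
  prof=np.array(prof);h=(prof*np.exp(-6j*A)).mean();print(r,"corner dir deg mod60",np.degrees(-np.angle(h)/-6*-1).round(1) if 0 else (np.degrees(np.angle(h.conj()))/6).round(1),abs(h).round(2),prof.std().round(2))
```

```text
9 corner dir deg mod60 -5.3 0.79 5.14
10 corner dir deg mod60 -3.3 1.13 3.09
11 corner dir deg mod60 -2.3 1.24 2.7
12 corner dir deg mod60 -1.8 1.17 2.27
13 corner dir deg mod60 -1.1 0.9 1.8
14 corner dir deg mod60 0.3 0.54 1.23
```

```bash
cat >> h.py <<'E'
from scipy.spatial.transform import Rotation as Ro
def plan(x,y,z,ang=None,n=5):
    """ang: world angle (deg) of tool y; prints remaining move as n equal rows in tool axes"""
    s=sense();R=s["ee_rot"];p=s["tcp_pos"];a0=np.degrees(np.arctan2(R[1,1],R[0,1]))
    if ang is None: ang=a0
    d=(ang-a0+90)%180-90
    a=np.radians(ang);Y=np.array([np.cos(a),np.sin(a),0])
    if abs(ang-a0-d)>90: Y=-Y
    Z=np.array([0,0,-1.]);Rt=np.c_[np.cross(Y,Z),Y,Z]
    rv=Ro.from_matrix(R.T@Rt).as_rotvec(degrees=True)
    D=(np.array([x,y,z])-p)/n;Rc=R
    print("t",round(s["time_s"],2),"pos",p.round(4),"ang",a0.round(2),"w",round(s["gripper_width"],3),"F",s["wrist_force"].round(1),"turn",rv.round(2))
    for i in range(n):
        print((Rc.T@D*100).round(2),(rv/n).round(2)); Rc=Rc@Ro.from_rotvec(rv/n,degrees=True).as_matrix()
E
python3 -c "
from h import *
plan(.4884,-.2212,.16,81.6,12)"
```

```text
t 0.35 pos [ 0.2012 -0.5916  0.2006] ang 108.78 w 1.004 F [-1.4  0.1 -0.1] turn [ 3.000e-02 -1.000e-02  2.718e+01]
[-3.26  2.15  0.34] [ 0.   -0.    2.26]
[-3.17  2.28  0.34] [ 0.   -0.    2.26]
[-3.08  2.4   0.34] [ 0.   -0.    2.26]
[-2.98  2.52  0.34] [ 0.   -0.    2.26]
[-2.88  2.64  0.34] [ 0.   -0.    2.26]
[-2.77  2.75  0.34] [ 0.   -0.    2.26]
[-2.66  2.86  0.34] [ 0.   -0.    2.26]
[-2.55  2.96  0.34] [ 0.   -0.    2.26]
[-2.43  3.06  0.34] [ 0.   -0.    2.26]
[-2.31  3.15  0.34] [ 0.   -0.    2.26]
[-2.18  3.24  0.34] [ 0.   -0.    2.26]
[-2.05  3.32  0.34] [ 0.   -0.    2.26]
```

```bash
python3 -m jog '[[-3.26,2.15,0.3,0,0,2.26],[-3.17,2.28,0.3,0,0,2.26],[-3.08,2.4,0.3,0,0,2.26],[-2.98,2.52,0.3,0,0,2.26],[-2.88,2.64,0.3,0,0,2.26]]' 5.0
python3 -m jog '[[-2.77,2.75,0.3,0,0,2.26],[-2.66,2.86,0.3,0,0,2.26],[-2.55,2.96,0.3,0,0,2.26],[-2.43,3.06,0.3,0,0,2.26],[-2.31,3.15,0.3,0,0,2.26]]'
python3 -c "
from h import *
plan(.4884,-.2212,.13,81.6,3)"
```

```text
time_s: 0.77
tcp_pos: [0.3216, -0.4359, 0.1858]
ee_rot: [[-0.992, -0.128, 0.0], [-0.128, 0.992, -0.0], [-0.0, -0.0, -1.0]]
wrist_force: [0.3, -0.8, -0.0]
gripper_width: 0.704
time_s: 1.18
tcp_pos: [0.4413, -0.2813, 0.1711]
ee_rot: [[-0.998, 0.068, 0.001], [0.068, 0.998, -0.0], [-0.001, -0.0, -1.0]]
wrist_force: [0.7, -0.4, 0.2]
gripper_width: 0.575
t 1.18 pos [ 0.4413 -0.2813  0.1711] ang 86.08 w 0.575 F [ 0.7 -0.4  0.2] turn [-0.01  0.04  4.48]
[-1.43  2.1   1.37] [-0.    0.01  1.49]
[-1.37  2.14  1.37] [-0.    0.01  1.49]
[-1.32  2.18  1.37] [-0.    0.01  1.49]
```

```bash
python3 -m jog '[[-1.43,2.1,1.37,0,0,1.5],[-1.37,2.14,1.37,0,0,1.5],[-1.32,2.18,1.37,0,0,1.5],[0,0,0,0,0,0],[0,0,0,0,0,0]]'
python3 -c "
from h import *
plan(.4884,-.2212,.044,81.6,5)
import cv2
for n in('top','scene'):
    c=capture(n);cv2.imwrite('pics/%s1.png'%n,c['frame'][:,:,::-1])
t=cv2.imread('pics/top1.png');s=cv2.imread('pics/scene1.png')
cv2.imwrite('pics/c1.png',np.hstack([cv2.resize(t[200:280,380:480],(400,320)),cv2.resize(s[190:290,140:265],(400,320))]))"
```

```text
time_s: 1.6
tcp_pos: [0.4875, -0.2219, 0.129]
ee_rot: [[-0.99, 0.142, -0.002], [0.142, 0.99, 0.0], [0.002, -0.0, -1.0]]
wrist_force: [-0.2, -0.4, 0.2]
gripper_width: 0.573
t 1.6 pos [ 0.4875 -0.2219  0.129 ] ang 81.83 w 0.573 F [-0.2 -0.4  0.2] turn [-0.01 -0.11  0.23]
[-0.02  0.02  1.7 ] [-0.   -0.02  0.05]
[-0.02  0.02  1.7 ] [-0.   -0.02  0.05]
[-0.02  0.02  1.7 ] [-0.   -0.02  0.05]
[-0.02  0.02  1.7 ] [-0.   -0.02  0.05]
[-0.02  0.02  1.7 ] [-0.   -0.02  0.05]
```

View pics/c1.png

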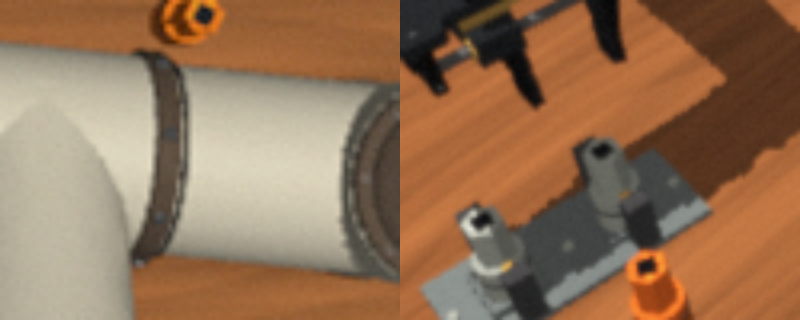

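```bash
python3 -c "
from h import *
c=capture('scene');R=sense()['ee_rot'];p=sense()['tcp_pos']
print(proj(c,p),proj(c,p+R[:,1]*.025),proj(c,p-R[:,1]*.025), proj(c,[.4884,-.2212,.076]))
cv2.imwrite('pics/s2.png',cv2.resize(c['frame'][140:290,130:330,::-1],(800,600),interpolation=cv2.INTER_CUBIC))"
```

```text
(np.float64(195.34144209201207), np.float64(219.73747314942958)) (np.float64(205.73558532159907), np.float64(214.0073259961413)) (np.float64(184.6563595331425), np.float64(225.62801112403378)) (np.float64(202.34740076347543), np.float64(236.0228437331563))
```

View pics/s2.png

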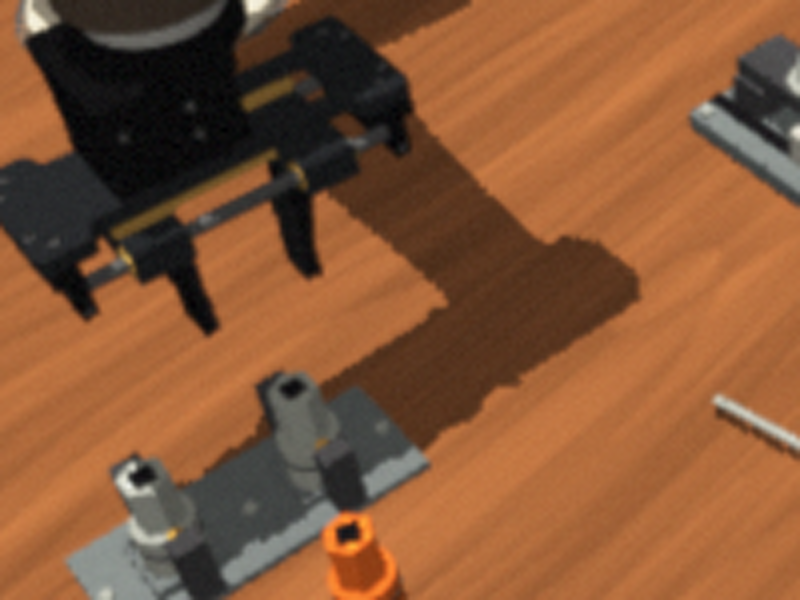

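```bash
python3 -m jog '[[-0.05,0.05,1.2,0,0,0],[-0.03,0.02,1.2,0,0,0],[0,0,1.2,0,0,0],[0,0,1.0,0,0,0],[0,0,0,0,0,0]]'
python3 -c "
from h import *
plan(.4884,-.2212,.044,81.6,5)
c=capture('scene');R=sense()['ee_rot'];p=sense()['tcp_pos']
print(proj(c,p),proj(c,p+R[:,1]*.032),proj(c,p-R[:,1]*.032), proj(c,[.4884,-.2212,.076]))
cv2.imwrite('pics/s3.png',cv2.resize(c['frame'][180:280,140:273,::-1],(800,600),interpolation=cv2.INTER_CUBIC))"
```

```text
time_s: 2.17
tcp_pos: [0.4866, -0.2228, 0.0823]
ee_rot: [[-0.989, 0.147, -0.003], [0.147, 0.989, 0.001], [0.003, 0.0, -1.0]]
wrist_force: [-0.0, 0.4, -0.3]
gripper_width: 0.574
t 2.17 pos [ 0.4866 -0.2228  0.0823] ang 81.57 w 0.574 F [-0.   0.4 -0.3] turn [ 0.02 -0.18 -0.03]
[-0.03  0.04  0.77] [ 0.   -0.04 -0.01]
[-0.03  0.04  0.77] [ 0.   -0.04 -0.01]
[-0.03  0.04  0.77] [ 0.   -0.04 -0.01]
[-0.03  0.04  0.77] [ 0.   -0.04 -0.01]
[-0.03  0.04  0.77] [ 0.   -0.04 -0.01]
(np.float64(200.70662100730885), np.float64(234.0972584640622)) (np.float64(213.3692264316283), np.float64(226.8330179135577)) (np.float64(187.60697113243998), np.float64(241.6122211932707)) (np.float64(202.34740076347543), np.float64(236.0228437331563))
```

View pics/s3.png

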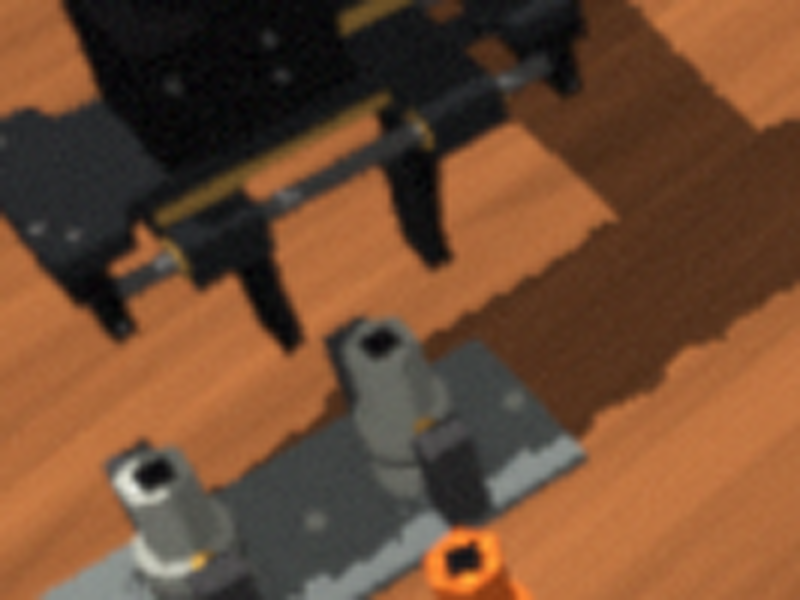

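```bash
python3 -m jog '[[-0.15,0.14,0.8,0,-0.1,0],[0,0,0.8,0,0,0],[0,0,0.8,0,0,0],[0,0,0,0,0,0],[0,0,0,0,0,0]]'
python3 -c "
from h import *
plan(.4884,-.2212,.044,81.6,5)
c=capture('scene');R=sense()['ee_rot'];p=sense()['tcp_pos']
print(p,proj(c,p),proj(c,p+R[:,1]*.032),proj(c,p-R[:,1]*.032), proj(c,[.4884,-.2212,.076]))
cv2.imwrite('pics/s4.png',cv2.resize(c['frame'][180:280,140:273,::-1],(800,600),interpolation=cv2.INTER_CUBIC))"
```

```text
time_s: 2.63
tcp_pos: [0.4896, -0.221, 0.0591]
ee_rot: [[-0.99, 0.145, 0.0], [0.145, 0.99, -0.0], [-0.0, -0.0, -1.0]]
wrist_force: [-0.4, 0.1, 0.1]
gripper_width: 0.574
t 2.63 pos [ 0.4896 -0.221   0.0591] ang 81.69 w 0.574 F [-0.4  0.1  0.1] turn [-0.    0.01  0.09]
[ 0.02 -0.01  0.3 ] [-0.    0.    0.02]
[ 0.02 -0.01  0.3 ] [-0.    0.    0.02]
[ 0.02 -0.01  0.3 ] [-0.    0.    0.02]
[ 0.02 -0.01  0.3 ] [-0.    0.    0.02]
[ 0.02 -0.01  0.3 ] [-0.    0.    0.02]
[ 0.49005302 -0.22114031  0.05957539] (np.float64(204.47760942933132), np.float64(241.11679825163307)) (np.float64(216.835650410013), np.float64(233.86131357984212)) (np.float64(191.7003530389223), np.float64(248.61840696397468)) (np.float64(202.34740076347543), np.float64(236.0228437331563))
```

View pics/s4.png

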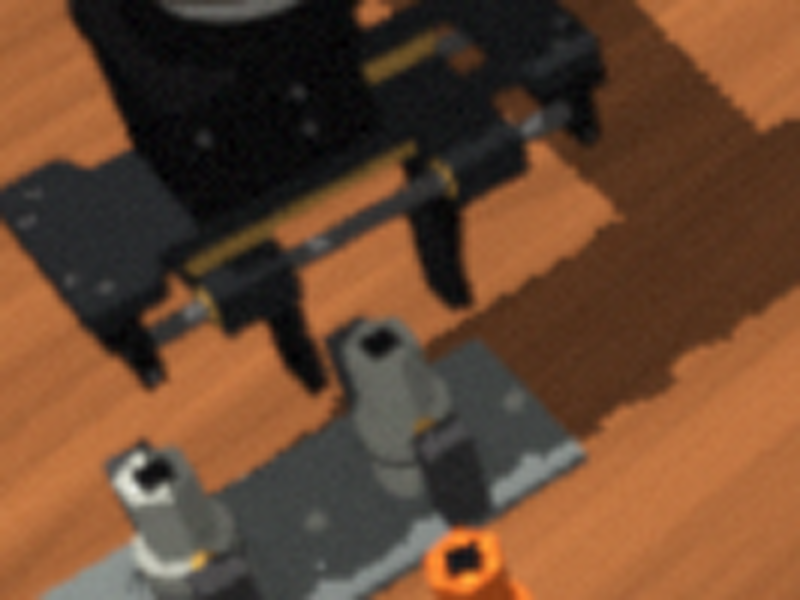

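```bash
python3 -m jog '[[0.1,0,0.5,0,0,0],[0,0,0.5,0,0,0],[0,0,0.5,0,0,0],[0,0,0,0,0,0],[0,0,0,0,0,0]]'
python3 -c "
from h import *
plan(.4884,-.2212,.044,81.6,5)
c=capture('scene');R=sense()['ee_rot'];p=sense()['tcp_pos']
cv2.imwrite('pics/s5.png',cv2.resize(c['frame'][180:280,140:273,::-1],(800,600),interpolation=cv2.INTER_CUBIC))"
```

```text
time_s: 3.1
tcp_pos: [0.4887, -0.2209, 0.0443]
ee_rot: [[-0.989, 0.145, 0.001], [0.145, 0.989, -0.0], [-0.001, -0.0, -1.0]]
wrist_force: [0.4, -0.0, -0.0]
gripper_width: 0.574
t 3.1 pos [ 0.4887 -0.2209  0.0443] ang 81.68 w 0.574 F [ 0.4 -0.  -0. ] turn [-0.    0.04  0.08]
[ 0.01 -0.01  0.01] [-0.    0.01  0.02]
[ 0.01 -0.01  0.01] [-0.    0.01  0.02]
[ 0.01 -0.01  0.01] [-0.    0.01  0.02]
[ 0.01 -0.01  0.01] [-0.    0.01  0.02]
[ 0.01 -0.01  0.01] [-0.    0.01  0.02]
```

View pics/s5.png

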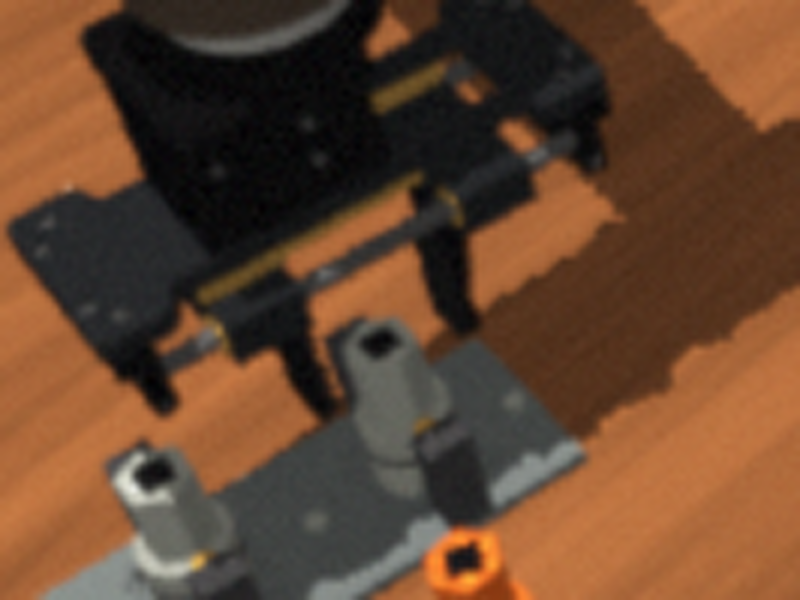

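```bash
python3 -m jog '[[0,0,0,0,0,0],[0,0,0,0,0,0],[0,0,0,0,0,0],[0,0,0,0,0,0],[0,0,0,0,0,0]]' 1.5
python3 -c "
from h import *
c=capture('scene');s=sense();print(s['gripper_width']*8.7,s['tcp_pos'],s['wrist_force'])
cv2.imwrite('pics/s6.png',cv2.resize(c['frame'][180:280,140:273,::-1],(800,600),interpolation=cv2.INTER_CUBIC))"
```

```text
time_s: 3.57
tcp_pos: [0.4891, -0.221, 0.0449]
ee_rot: [[-0.989, 0.145, 0.002], [0.145, 0.989, -0.0], [-0.002, -0.0, -1.0]]
wrist_force: [-1.1, -0.4, 0.2]
gripper_width: 0.282
2.3286621391277036 [ 0.48907924 -0.22106132  0.04488392] [-0.05837655  0.10148671 -0.207125  ]
```

View pics/s6.png

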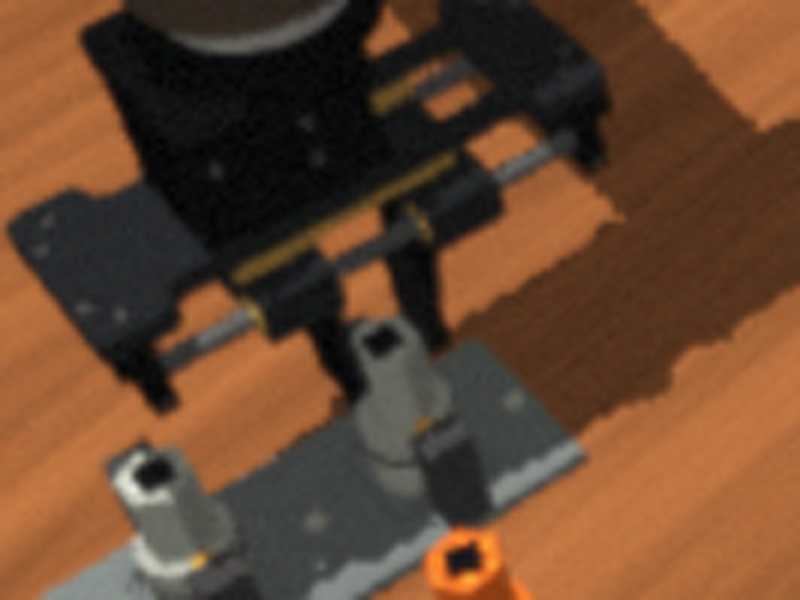

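The fingers stopped at 24 mm on the stub. Lifting now.

```bash
python3 -m jog '[[0,0,-0.8,0,0,0],[0,0,-1.2,0,0,0],[0,0,-1.5,0,0,0],[0,0,-1.5,0,0,0],[0,0,-1,0,0,0]]'
python3 -m jog '[[0,0,-1.5,0,0,0],[0,0,-1.5,0,0,0],[0,0,-1.5,0,0,0],[0,0,0,0,0,0],[0,0,0,0,0,0]]'
python3 -c "
from h import *
c=capture('scene');s=sense();print(s['gripper_width']*8.7,s['tcp_pos'],s['wrist_force'])
cv2.imwrite('pics/s7.png',cv2.resize(c['frame'][160:280,140:300,::-1],(800,600),interpolation=cv2.INTER_CUBIC))
plan(.529,.1936,.150,88,12)"
```

```text
time_s: 4.03
tcp_pos: [0.4892, -0.2209, 0.1061]
ee_rot: [[-0.99, 0.144, 0.003], [0.144, 0.99, -0.0], [-0.003, -0.0, -1.0]]
wrist_force: [0.8, 0.6, -2.5]
gripper_width: 0.267
time_s: 4.45
tcp_pos: [0.489, -0.2208, 0.1502]
ee_rot: [[-0.989, 0.145, 0.003], [0.145, 0.989, 0.0], [-0.003, 0.001, -1.0]]
wrist_force: [0.7, -0.3, -2.6]
gripper_width: 0.27
2.3103432118659173 [ 0.48820058 -0.22065769  0.14917428] [-0.7401636  -0.73353082 -3.51613448]
t 4.5 pos [ 0.4882 -0.2207  0.1492] ang 81.65 w 0.266 F [-0.7 -0.7 -3.5] turn [ 0.04  0.05 -6.35]
[ 0.16  3.46 -0.  ] [ 0.    0.   -0.53]
[ 0.13  3.47 -0.  ] [ 0.    0.   -0.53]
[ 0.1   3.47 -0.  ] [ 0.    0.   -0.53]
[ 0.07  3.47 -0.01] [ 0.    0.   -0.53]
[ 0.04  3.47 -0.01] [ 0.    0.   -0.53]
[ 0.    3.47 -0.01] [ 0.    0.   -0.53]
[-0.03  3.47 -0.01] [ 0.    0.   -0.53]
[-0.06  3.47 -0.01] [ 0.    0.   -0.53]
[-0.09  3.47 -0.01] [ 0.    0.   -0.53]
[-0.12  3.47 -0.01] [ 0.    0.   -0.53]
[-0.16  3.47 -0.01] [ 0.    0.   -0.53]
[-0.19  3.46 -0.01] [ 0.    0.   -0.53]
```

View pics/s7.png

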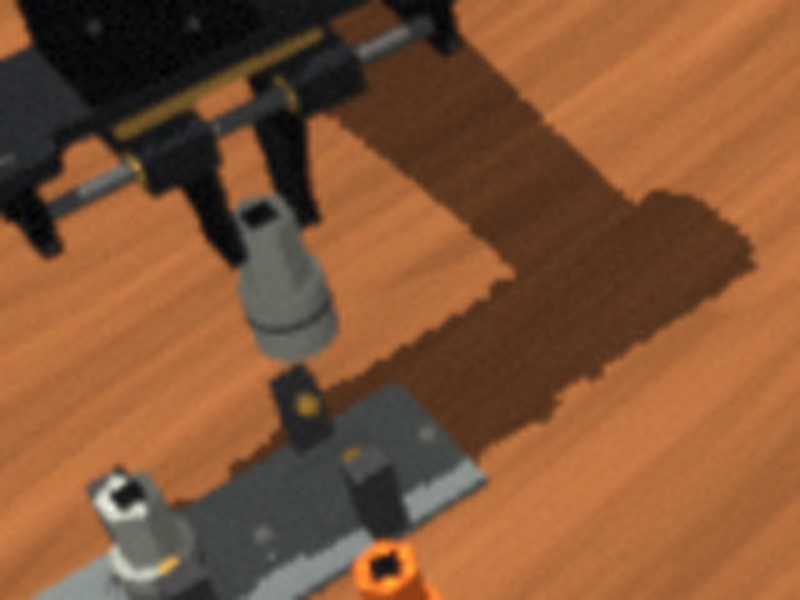

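```bash
python3 -m jog '[[0.1,2,0,0,0,-0.5],[0.13,3.6,0,0,0,-0.5],[0.1,3.6,0,0,0,-0.5],[0.07,3.6,0,0,0,-0.5],[0.04,3.6,0,0,0,-0.5]]'
python3 -m jog '[[0,3.6,0,0,0,-0.6],[-0.03,3.6,0,0,0,-0.6],[-0.06,3.6,0,0,0,-0.6],[-0.09,3.6,0,0,0,-0.6],[-0.12,3.6,0,0,0,-0.6]]'
python3 -c "
from h import *
plan(.529,.1936,.150,88,3)"
```

```text
time_s: 4.92
tcp_pos: [0.5039, -0.0564, 0.1482]
ee_rot: [[-0.995, 0.102, -0.001], [0.102, 0.995, -0.0], [0.001, -0.001, -1.0]]
wrist_force: [0.9, -0.2, -1.9]
gripper_width: 0.271
time_s: 5.33
tcp_pos: [0.5214, 0.1229, 0.1482]
ee_rot: [[-0.999, 0.049, -0.001], [0.049, 0.999, -0.001], [0.001, -0.002, -1.0]]
wrist_force: [0.2, -0.5, -2.5]
gripper_width: 0.269
t 5.33 pos [0.5214 0.1229 0.1482] ang 87.21 w 0.269 F [ 0.2 -0.5 -2.5] turn [-0.09 -0.06 -0.79]
[-0.14  2.37 -0.06] [-0.03 -0.02 -0.26]
[-0.15  2.37 -0.06] [-0.03 -0.02 -0.26]
[-0.16  2.37 -0.06] [-0.03 -0.02 -0.26]
```

```bash
python3 -m jog '[[-0.15,2.4,0,0,0,-0.3],[-0.15,2.4,0,0,0,-0.3],[-0.15,2.0,0,0,0,-0.3],[0,0.3,0,0,0,0],[0,0,0,0,0,0]]'
python3 -c "
from h import *
plan(.529,.1936,.150,88,1)
for n,(x,y) in dict(scene=(284,100),top=(220,180)).items():
    c=capture(n)
    cv2.imwrite('pics/%s8.png'%n,cv2.resize(c['frame'][y:y+75,x:x+100,::-1],(800,600),interpolation=cv2.INTER_CUBIC))"
```

```text
time_s: 5.75
tcp_pos: [0.5293, 0.1929, 0.148]
ee_rot: [[-0.999, 0.032, -0.001], [0.032, 0.999, -0.002], [0.001, -0.002, -1.0]]
wrist_force: [-0.2, -0.5, -3.1]
gripper_width: 0.269
t 5.75 pos [0.5293 0.1929 0.148 ] ang 88.17 w 0.269 F [-0.2 -0.5 -3.1] turn [-0.11 -0.06  0.17]
[ 0.04  0.07 -0.2 ] [-0.11 -0.06  0.17]
```

View pics/scene8.png

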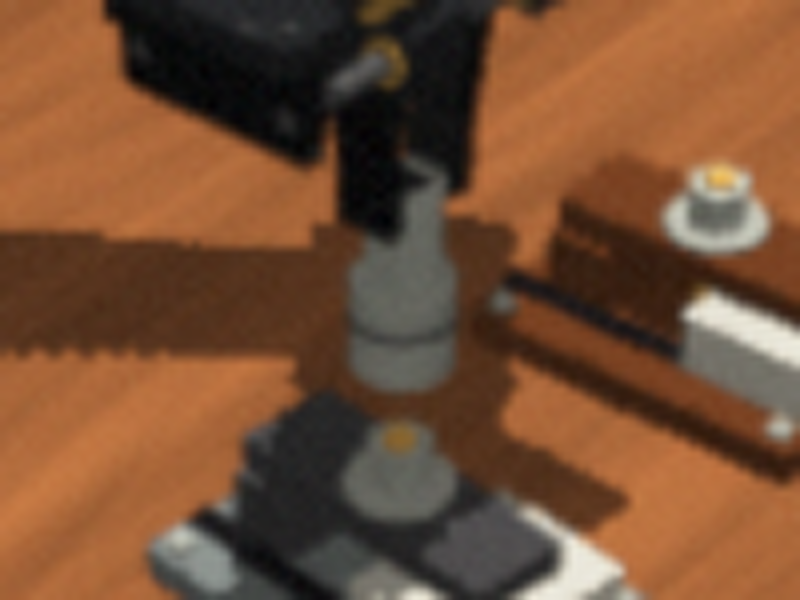

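View pics/top8.png

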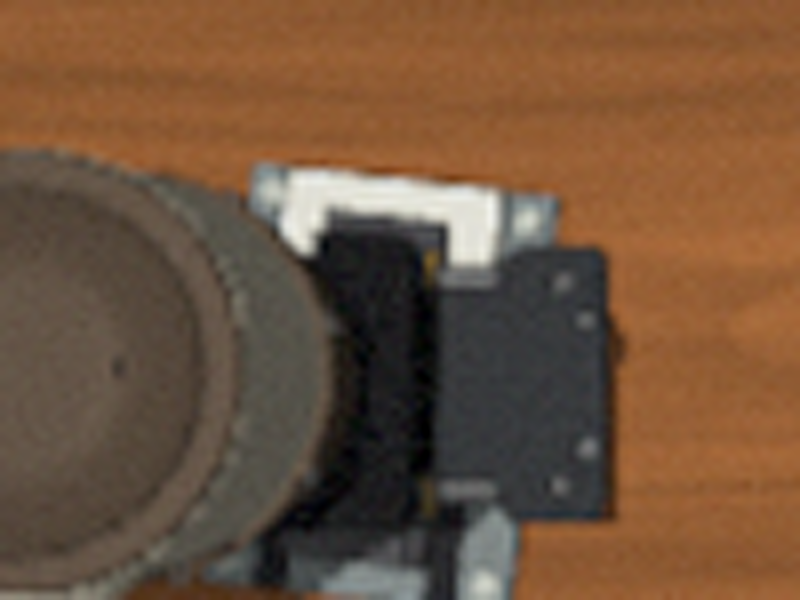

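Run:
```python
from h import *
c=capture("scene");p=sense()["tcp_pos"];print(p)
th=np.linspace(0,6.283,180)
def ell(x,y,z,r):
    q=np.array([proj(c,[x+r*np.cos(t),y+r*np.sin(t),z]) for t in th]);return q.min(0).round(2),q.max(0).round(2)
print("mouth",ell(p[0],p[1],p[2]-.039,.018),"washer",ell(.529,.1936,.059,.020))
g=cv2.cvtColor(c["frame"],cv2.COLOR_RGB2GRAY).astype(int);f=c["frame"].astype(int)
x=334
for v in range(140,172): print(v,[tuple(f[v,u]) for u in (332,334)])
print("rows")
for v in (135,140,159,160,161): print(v,[(u,f[v,u,0]-f[v,u,2],g[v,u]) for u in range(325,344)])
```

```text
[0.52953635 0.19106358 0.14887288]
mouth (array([326.41, 140.38]), array([339.89, 148.44])) washer (array([326.17, 154.42]), array([340.63, 163.44]))
140 [(np.int64(99), np.int64(101), np.int64(94)), (np.int64(101), np.int64(102), np.int64(92))]
141 [(np.int64(87), np.int64(89), np.int64(84)), (np.int64(93), np.int64(92), np.int64(86))]
142 [(np.int64(72), np.int64(70), np.int64(67)), (np.int64(73), np.int64(73), np.int64(71))]
143 [(np.int64(87), np.int64(87), np.int64(80)), (np.int64(80), np.int64(80), np.int64(75))]
144 [(np.int64(101), np.int64(101), np.int64(95)), (np.int64(101), np.int64(104), np.int64(94))]
145 [(np.int64(99), np.int64(98), np.int64(92)), (np.int64(104), np.int64(104), np.int64(97))]
146 [(np.int64(102), np.int64(102), np.int64(96)), (np.int64(100), np.int64(99), np.int64(91))]
147 [(np.int64(100), np.int64(100), np.int64(93)), (np.int64(99), np.int64(99), np.int64(91))]
148 [(np.int64(96), np.int64(89), np.int64(81)), (np.int64(98), np.int64(93), np.int64(82))]
149 [(np.int64(83), np.int64(59), np.int64(41)), (np.int64(85), np.int64(62), np.int64(45))]
150 [(
[... 4658 characters left out ...]
4(43)), (343, np.int64(25), np.int64(45))]
161 [(325, np.int64(0), np.int64(38)), (326, np.int64(2), np.int64(52)), (327, np.int64(4), np.int64(82)), (328, np.int64(6), np.int64(101)), (329, np.int64(6), np.int64(101)), (330, np.int64(6), np.int64(99)), (331, np.int64(9), np.int64(93)), (332, np.int64(6), np.int64(95)), (333, np.int64(6), np.int64(98)), (334, np.int64(6), np.int64(102)), (335, np.int64(6), np.int64(99)), (336, np.int64(6), np.int64(102)), (337, np.int64(7), np.int64(103)), (338, np.int64(8), np.int64(103)), (339, np.int64(6), np.int64(95)), (340, np.int64(2), np.int64(83)), (341, np.int64(-2), np.int64(44)), (342, np.int64(1), np.int64(41)), (343, np.int64(7), np.int64(41))]
```

```bash
python3 -m jog '[[0,0.1,0.7,0,0,0],[0,0,0.7,0,0,0],[0,0,0.7,0,0,0],[0,0,0.5,0,0,0],[0,0,0,0,0,0]]'
python3 - <<'E'
from h import *
P=[]
for i in range(4):
    c=capture("scene");P.append(sense()["tcp_pos"])
print(np.mean(P,0).round(4),np.std(P,0).round(4),sense()["wrist_force"])
plan(.529,.1936,.12,88,1)
cv2.imwrite('pics/s9.png',cv2.resize(c['frame'][110:185,284:384,::-1],(800,600),interpolation=cv2.INTER_CUBIC))
E
```

```text
time_s: 6.32
tcp_pos: [0.5293, 0.1923, 0.1219]
ee_rot: [[-0.999, 0.034, -0.001], [0.034, 0.999, -0.002], [0.001, -0.002, -1.0]]
wrist_force: [-0.7, -0.7, -2.4]
gripper_width: 0.269
[0.5303 0.193  0.1234] [0.0003 0.0003 0.0005] [ 0.68352252  0.37431281 -3.42734378]
t 6.52 pos [0.5306 0.1933 0.124 ] ang 88.09 w 0.276 F [ 0.7  0.4 -3.4] turn [0.01 0.13 0.09]
[0.16 0.02 0.4 ] [0.01 0.13 0.09]
```

View pics/s9.png

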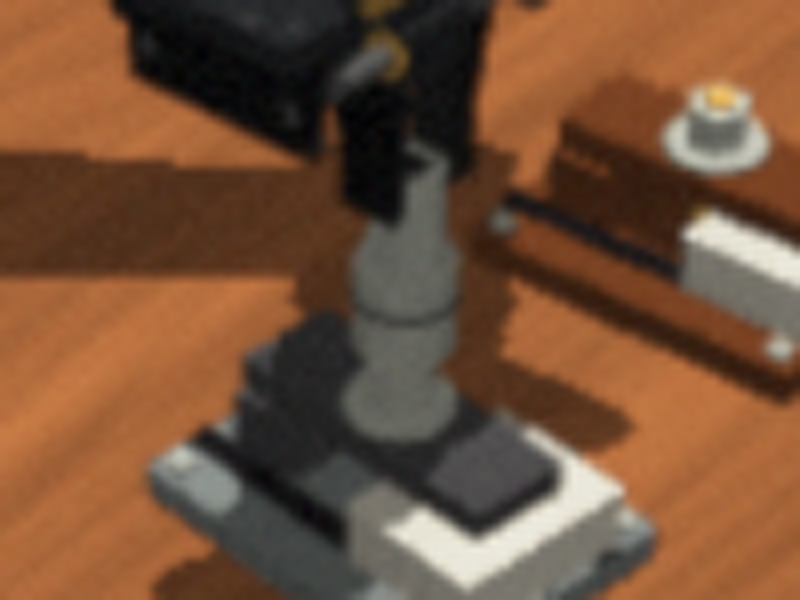

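```bash
python3 -m jog '[[0.15,0,0.2,0,0,0],[0,0,0.2,0,0,0],[0,0,0.2,0,0,0],[0,0,0.2,0,0,0],[0,0,0,0,0,0]]'
python3 -m jog '[[0,0,0.2,0,0,0],[0,0,0.1,0,0,0],[0,0,0.1,0,0,0],[0,0,0,0,0,0],[0,0,0,0,0,0]]'
```

```text
time_s: 6.93
tcp_pos: [0.5285, 0.1931, 0.1152]
ee_rot: [[-0.999, 0.034, 0.001], [0.034, 0.999, -0.001], [-0.001, -0.001, -1.0]]
wrist_force: [0.2, -0.1, -3.4]
gripper_width: 0.272
time_s: 7.35
tcp_pos: [0.5298, 0.1934, 0.1136]
ee_rot: [[-0.999, 0.033, 0.004], [0.033, 0.999, 0.0], [-0.004, 0.0, -1.0]]
wrist_force: [-1.7, -1.8, 6.3]
gripper_width: 0.273
```

```bash
python3 -m jog '[[0,0,0.1,0,0,2],[0,0,0,0,0,2],[0,0,0,0,0,2],[0,0,0,0,0,0],[0,0,0,0,0,0]]'
python3 -c "
from h import *
print(sense()['wrist_force'],sense()['moment'])"
python3 -m jog '[[0,0,0,0,0,-4],[0,0,0,0,0,-4],[0,0,0,0,0,-4],[0,0,0,0,0,0],[0,0,0,0,0,0]]'
python3 -c "
from h import *
print(sense()['wrist_force'],sense()['moment'])"
```

```text
time_s: 7.77
tcp_pos: [0.5304, 0.1937, 0.1135]
ee_rot: [[-0.991, 0.137, 0.006], [0.137, 0.991, 0.001], [-0.006, 0.002, -1.0]]
wrist_force: [-2.1, -1.7, 8.5]
gripper_width: 0.272
[-2.11441059 -1.65610389  8.54563011] [-0.31048754  0.54918446  0.0334662 ]
time_s: 8.18
tcp_pos: [0.531, 0.1943, 0.1135]
ee_rot: [[-0.997, -0.073, 0.007], [-0.073, 0.997, 0.002], [-0.007, 0.001, -1.0]]
wrist_force: [0.5, -0.1, 7.1]
gripper_width: 0.269
[ 0.47721652 -0.09924595  7.1017051 ] [0.00689129 0.18924692 0.02429446]
```

```bash
python3 -m jog '[[0.15,0,0,0,0,3],[0,0.12,0,0,0,3],[0.1,0,0,0,0,0],[0,-0.12,0,0,0,0],[0,-0.15,0,0,0,0]]'
python3 -m jog '[[-0.12,0,0,0,0,0],[-0.12,0,0,0,0,0],[-0.12,0,0,0,0,0],[0,0.15,0,0,0,0],[0,0.15,0,0,0,0]]'
python3 - <<'E'
from h import *
P=[]
for i in range(3):
    c=capture("scene");P.append(sense()["tcp_pos"])
print(np.mean(P,0).round(4),np.std(P,0).round(4),sense()["wrist_force"])
cv2.imwrite('pics/s10.png',cv2.resize(c['frame'][110:185,284:384,::-1],(800,600),interpolation=cv2.INTER_CUBIC))
E
```

```text
time_s: 8.6
tcp_pos: [0.5296, 0.1938, 0.1136]
ee_rot: [[-0.999, 0.032, 0.01], [0.032, 0.999, 0.005], [-0.01, 0.005, -1.0]]
wrist_force: [1.7, 3.1, 4.3]
gripper_width: 0.271
time_s: 9.02
tcp_pos: [0.5311, 0.1946, 0.1134]
ee_rot: [[-0.999, 0.032, 0.005], [0.032, 0.999, -0.001], [-0.005, -0.0, -1.0]]
wrist_force: [-2.0, -3.6, 9.4]
gripper_width: 0.267
[0.5311 0.1944 0.1134] [0. 0. 0.] [-1.85811722 -2.33858026  8.94123083]
```

View pics/s10.png

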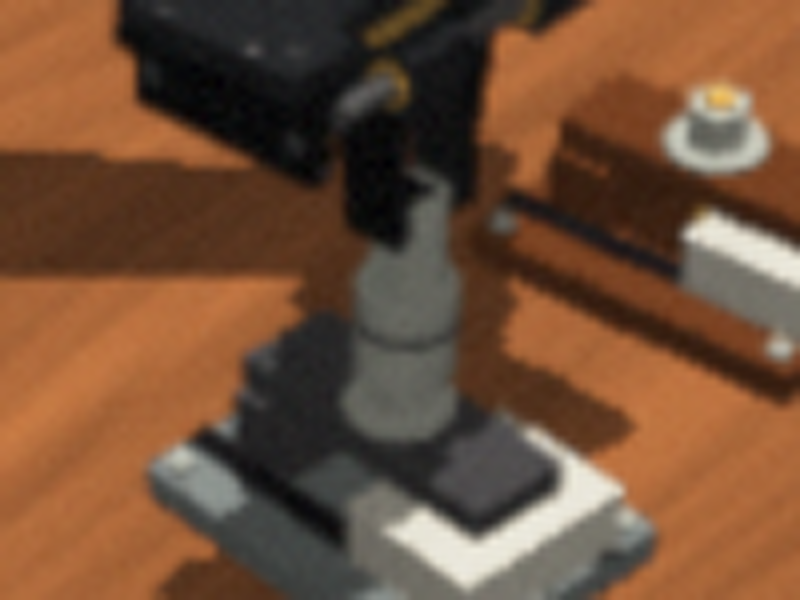

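```bash
python3 -m jog '[[0.1,-0.1,-0.4,0,0,0],[0.1,0,-0.4,0,0,0],[0,0,0,0,0,0],[0,0,0,0,0,0],[0,0,0,0,0,0]]'
cat >> h.py <<'E'
def edges(row,thr,lo,hi):
    """subpixel outermost crossings of threshold going outward from middle"""
    m=(lo+hi)//2;L=m
    while row[L]>thr:L-=1
    l=L+(thr-row[L])/(row[L+1]-row[L]);R_=m
    while row[R_]>thr:R_+=1
    r=R_-(thr-row[R_])/(row[R_-1]-row[R_]);return l,r
def meas(n=4):
    G=0;P=[]
    for i in range(n):
        c=capture("scene");G=G+cv2.cvtColor(c["frame"],cv2.COLOR_RGB2GRAY).astype(float)/n;
        s=sense();P.append(s["tcp_pos"])
    F=c["frame"]
    p=np.mean(P,0);print("tcp",p.round(4),"F",s["wrist_force"].round(1),"M",s["moment"].round(2),"tilt",s["ee_rot"][:2,2].round(4))
    return c,G,p
E
python3 - <<'E'
from h import *
c,G,p=meas(4)
np.set_printoptions(linewidth=200)
print(G[134:168:1,322:346].round().astype(int))
E
```

```text
time_s: 9.58
tcp_pos: [0.5276, 0.1936, 0.1183]
ee_rot: [[-0.999, 0.034, 0.001], [0.034, 0.999, -0.0], [-0.001, -0.0, -1.0]]
wrist_force: [-0.3, -1.3, -2.6]
gripper_width: 0.268
tcp [0.5277 0.1936 0.1182] F [ 0.4  1.  -2.2] M [-0.04 -0.02 -0.07] tilt [ 0.0011 -0.0006]
[[ 60  61  58  50  16   6   8  10  10   9  13  41  80  98 102  98  80  56  48  53  56  58  58  57]
 [ 59  58  58  50  19  10   9   8   9   7  14  42  81  98 100  98  83  62  55  56  56  57  57  58]
 [ 58  58  58  52  29  16  11  11  12  10  15  41  81 100  99  96  85  63  56  56  59  56  54  60]
 [ 58  62  62  58  47  34  25  17  13  10  15  43  81  98  99  96  81  62  58  56  56  52  51  68]
 [ 60  64  62  61  62  54  48  44  32  21  24  52  86  99  99  95  84  63  58  56  56  47  46  62]
 [ 64  64  62  62  59  60  65  75  68  54  53  78  97  99  98  95  82  62  57  56  51  40  39  45]
 [ 63  62  62  59  58  62  72  86  89  87  83  95  99  99 100  94  80  66  57  54  50  38  36  38]
 [ 63  60  59  56  58  67  86  94  92  94  94  96  99  99  99  95  84  80  62  54  50  40  38  37]
 [ 60  58  57  58  61  76  97  94  92  9
[... 1834 characters left out ...]
4  60]
 [ 34  36  36  38  52  80  98 100  99  98  97  98 100 101 101 102 102  98  84  48  38  40  47  62]
 [ 33  33  33  37  44  66  88 100 104 102 101 101 103 102 102 102  98  88  64  43  40  44  58  72]
 [ 34  33  33  34  36  48  67  88  99 101 101 101 103 100 101 100  88  68  46  44  54  62  76  78]
 [ 34  35  37  34  34  36  44  58  76  86  88  92  91  90  86  83  61  49  54  62  75  77  79  79]
 [ 35  34  34  35  34  36  35  36  43  48  52  56  60  53  47  47  42  51  74  77  80  79  81  79]
 [ 36  34  36  42  48  46  38  34  35  40  39  41  40  40  38  40  42  53  76  79  80  80  78  80]
 [ 37  40  48  61  68  65  53  43  35  36  34  37  38  37  38  42  52  60  76  78  78  79  79  81]]
```

```bash
python3 - <<'E'
from h import *
c=capture("scene")
th=np.linspace(0,6.283,180)
def ell(x,y,z,r):
    q=np.array([proj(c,[x+r*np.cos(t),y+r*np.sin(t),z]) for t in th]);return q.min(0).round(2),q.max(0).round(2)
print("mouth",ell(.5277,.1936,.1182-.0385,.018),"washer",ell(.529,.1936,.059,.020))
for d in((.001,0,0),(0,.001,0),(0,0,.001)): print(np.array(proj(c,np.array([.529,.1936,.08])+d))-proj(c,[.529,.1936,.08]))
E
python3 -m jog '[[0,0,0.2,0,0,0],[0,0,0.2,0,0,0],[0,0,0.2,0,0,0],[0,0,0.1,0,0,0],[0,0,0,0,0,0]]'
python3 -c "
from h import *
meas(3)"
```

```text
mouth (array([326.51, 148.7 ]), array([339.69, 156.78])) washer (array([326.17, 154.42]), array([340.63, 163.44]))
[0.28597118 0.14151405]
[ 0.22918065 -0.17426133]
[ 0.00377087 -0.2936416 ]
time_s: 10.25
tcp_pos: [0.5287, 0.1937, 0.1136]
ee_rot: [[-0.999, 0.033, 0.004], [0.033, 0.999, -0.0], [-0.004, -0.0, -1.0]]
wrist_force: [-3.0, -0.9, 7.2]
gripper_width: 0.271
tcp [0.5286 0.1937 0.1136] F [-2.  -1.2  6.4] M [-0.27  0.7   0.02] tilt [ 0.0039 -0.0001]
```

```bash
python3 -m jog '[[0,0,0,0,0,5],[0,0,0,0,0,5],[0,0,0,0,0,5],[0,0,0,0,0,5],[0,0,0,0,0,0]]'
python3 -m jog '[[0,0,0,0,0,-7],[0,0,0,0,0,-7],[0,0,0,0,0,-7],[0,0,0,0,0,-7],[0,0,0,0,0,-7]]'
python3 -m jog '[[0,0,0,0,0,0],[0,0,0,0,0,0],[0,0,0,0,0,5],[0,0,0,0,0,5],[0,0,0,0,0,5]]'
python3 -c "
from h import *
meas(2)"
```

```text
time_s: 10.82
tcp_pos: [0.5294, 0.1944, 0.1135]
ee_rot: [[-0.927, 0.374, 0.006], [0.374, 0.928, 0.001], [-0.005, 0.003, -1.0]]
wrist_force: [-0.1, 0.6, 5.4]
gripper_width: 0.269
time_s: 11.23
tcp_pos: [0.5294, 0.1943, 0.1135]
ee_rot: [[-0.972, -0.235, 0.006], [-0.235, 0.972, 0.001], [-0.006, -0.0, -1.0]]
wrist_force: [-0.6, 0.3, 6.4]
gripper_width: 0.268
time_s: 11.65
tcp_pos: [0.5295, 0.1943, 0.1135]
ee_rot: [[-0.999, 0.034, 0.006], [0.034, 0.999, 0.001], [-0.006, 0.001, -1.0]]
wrist_force: [0.0, 0.1, 5.0]
gripper_width: 0.268
tcp [0.5295 0.1943 0.1135] F [-0.5  0.   5.3] M [-0.04 -0.01 -0.03] tilt [0.0058 0.0011]
```

The socket stops firmly 16 mm high, both at centre and through a ±20° yaw sweep. So this is the small one. I'll stand it on the clear bench.

```bash
python3 -m jog '[[0,0,-1,0,0,0],[0,0,-1.5,0,0,0],[0,0,-1.2,0,0,0],[0,-1,0,0,0,0],[0,-3,0,0,0,0]]'
python3 -c "
from h import *
plan(.46,-.03,.06,88,7)"
```

```text
time_s: 12.17
tcp_pos: [0.5271, 0.1555, 0.1489]
ee_rot: [[-1.0, 0.029, 0.003], [0.029, 1.0, 0.001], [-0.003, 0.002, -1.0]]
wrist_force: [1.1, -0.1, -2.3]
gripper_width: 0.274
t 12.17 pos [0.5271 0.1555 0.1489] ang 88.36 w 0.274 F [ 1.1 -0.1 -2.3] turn [0.09 0.2  0.36]
[ 0.89 -2.68  1.26] [0.01 0.03 0.05]
[ 0.88 -2.68  1.26] [0.01 0.03 0.05]
[ 0.88 -2.68  1.26] [0.01 0.03 0.05]
[ 0.88 -2.68  1.27] [0.01 0.03 0.05]
[ 0.87 -2.68  1.27] [0.01 0.03 0.05]
[ 0.87 -2.68  1.27] [0.01 0.03 0.05]
[ 0.87 -2.68  1.27] [0.01 0.03 0.05]
```

```bash
python3 -m jog '[[0.9,-2.7,0,0.1,0.2,0],[0.9,-2.7,0,0,0,0],[0.9,-2.7,0,0,0,0],[0.9,-2.7,1.0,0,0,0],[0.9,-2.7,2.0,0,0,0]]'
python3 -m jog '[[0.9,-2.7,2.5,0,0,0],[0.9,-2.6,2.5,0,0,0],[0,0,1.0,0,0,0],[0,0,0,0,0,0],[0,0,0,0,0,0]]'
python3 -c "
from h import *
meas(2);plan(.46,-.03,.0385,88,1)"
```

```text
time_s: 12.58
tcp_pos: [0.4772, 0.0189, 0.12]
ee_rot: [[-0.999, 0.032, 0.002], [0.032, 0.999, -0.001], [-0.002, -0.001, -1.0]]
wrist_force: [1.1, 1.3, -2.8]
gripper_width: 0.268
time_s: 13.0
tcp_pos: [0.4566, -0.033, 0.0587]
ee_rot: [[-0.999, 0.033, -0.003], [0.033, 0.999, -0.002], [0.003, -0.003, -1.0]]
wrist_force: [0.3, 0.9, -1.9]
gripper_width: 0.271
tcp [ 0.458  -0.032   0.0597] F [ 0.7  1.5 -2.2] M [-0.01 -0.06  0.01] tilt [ 0.0004 -0.0015]
t 13.1 pos [ 0.4583 -0.0318  0.0599] ang 88.16 w 0.273 F [ 0.7  1.5 -2.2] turn [-0.09  0.02  0.16]
[-0.17  0.19  2.14] [-0.09  0.02  0.16]
```

```bash
python3 -m jog '[[0,0,0.8,0,0,0],[0,0,0.7,0,0,0],[0,0,0.3,0,0,0],[0,0,0.2,0,0,0],[0,0,0.1,0,0,0]]'
python3 -m jog '[[0,0,0.1,0,0,0],[0,0,0,0,0,0],[0,0,0,0,0,0],[0,0,0,0,0,0],[0,0,0,0,0,0]]'
python3 -c "
from h import *
meas(1)"
```

```text
time_s: 13.52
tcp_pos: [0.4574, -0.0323, 0.0388]
ee_rot: [[-0.999, 0.032, -0.002], [0.032, 0.999, -0.003], [0.002, -0.003, -1.0]]
wrist_force: [-3.0, 0.4, 12.8]
gripper_width: 0.274
time_s: 13.93
tcp_pos: [0.4575, -0.0323, 0.0388]
ee_rot: [[-0.999, 0.032, -0.001], [0.032, 0.999, -0.002], [0.001, -0.002, -1.0]]
wrist_force: [-3.4, 0.1, 10.6]
gripper_width: 0.269
tcp [ 0.4575 -0.0323  0.0388] F [-3.7  0.7 11.3] M [ 0.19  1.29 -0.02] tilt [-0.0009 -0.0024]
```

```bash
python3 -m jog '[[0,0,-0.1,0,0,0],[0,0,0,0,0,0],[0,0,0,0,0,0],[0,0,0,0,0,0],[0,0,0,0,0,0]]' 5
python3 -m jog '[[0,0,-2,0,0,0],[0,0,-3,0,0,0],[0,0,-3.5,0,0,0],[0,0,-1.5,0,0,0],[0,0,0,0,0,0]]'
python3 -c "
from h import *
c,G,p=meas(1)
cv2.imwrite('pics/s11.png',cv2.resize(c['frame'][130:280,140:340,::-1],(800,600),interpolation=cv2.INTER_CUBIC))
plan(.4756,-.310,.135,81.6,9)"
```

```text
time_s: 14.4
tcp_pos: [0.4571, -0.0323, 0.038]
ee_rot: [[-0.999, 0.033, -0.002], [0.033, 0.999, -0.002], [0.002, -0.002, -1.0]]
wrist_force: [0.3, -0.2, 0.4]
gripper_width: 0.534
time_s: 14.82
tcp_pos: [0.4601, -0.0316, 0.1421]
ee_rot: [[-0.999, 0.033, 0.007], [0.033, 0.999, -0.0], [-0.007, -0.0, -1.0]]
wrist_force: [0.1, -0.3, -0.0]
gripper_width: 0.574
tcp [ 0.4584 -0.0318  0.1398] F [ 0.5  0.4 -0.7] M [-0.01  0.02  0.02] tilt [ 0.0027 -0.0006]
t 14.87 pos [ 0.4584 -0.0318  0.1398] ang 88.09 w 0.574 F [ 0.5  0.4 -0.7] turn [-0.02  0.16  6.49]
[-0.29 -3.08  0.06] [-0.    0.02  0.72]
[-0.33 -3.08  0.06] [-0.    0.02  0.72]
[-0.37 -3.08  0.05] [-0.    0.02  0.72]
[-0.41 -3.07  0.05] [-0.    0.02  0.72]
[-0.45 -3.06  0.05] [-0.    0.02  0.72]
[-0.49 -3.06  0.05] [-0.    0.02  0.72]
[-0.53 -3.05  0.05] [-0.    0.02  0.72]
[-0.56 -3.05  0.05] [-0.    0.02  0.72]
[-0.6  -3.04  0.05] [-0.    0.02  0.72]
```

View pics/s11.png

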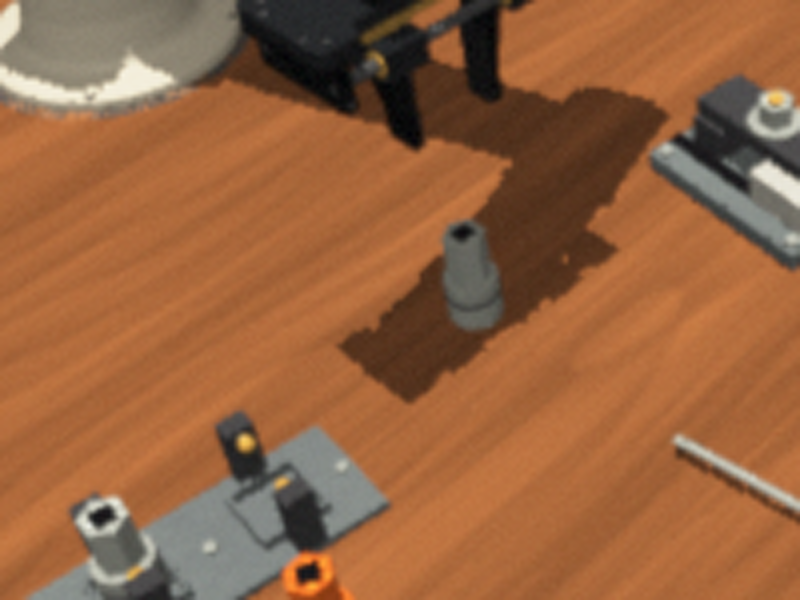

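The first socket is standing upright at about px (257,200). Going for the second one.

```bash
python3 -m jog '[[-0.3,-3.1,0,0,0,0.72],[-0.3,-3.1,0,0,0,0.72],[-0.37,-3.1,0,0,0,0.72],[-0.41,-3.1,0,0,0,0.72],[-0.45,-3.1,0,0,0,0.72]]'
python3 -m jog '[[-0.5,-3.1,0,0,0,0.72],[-0.5,-3.1,0,0,0,0.72],[-0.56,-3.0,0,0,0,0.72],[-0.6,-3.0,0,0,0,0.72],[0,0,0,0,0,0]]'
python3 -c "
from h import *
meas(3);plan(.4758,-.3095,.1,81.6,1)"
```

```text
time_s: 15.28
tcp_pos: [0.4653, -0.1891, 0.1367]
ee_rot: [[-0.995, 0.097, -0.005], [0.097, 0.995, -0.001], [0.005, -0.002, -1.0]]
wrist_force: [0.8, 0.6, 0.5]
gripper_width: 0.575
time_s: 15.7
tcp_pos: [0.4732, -0.3154, 0.1361]
ee_rot: [[-0.989, 0.151, -0.005], [0.151, 0.989, -0.002], [0.005, -0.002, -1.0]]
wrist_force: [0.9, -0.1, -0.3]
gripper_width: 0.581
tcp [ 0.4727 -0.3122  0.1364] F [-0.5  0.2  0.5] M [ 0.04 -0.05 -0.  ] tilt [-0.005  -0.0002]
t 15.85 pos [ 0.4727 -0.3112  0.1368] ang 81.54 w 0.573 F [-0.5  0.2  0.5] turn [-0.06 -0.28 -0.06]
[-0.3   0.22  3.68] [-0.06 -0.28 -0.06]
```

```bash
python3 -m jog '[[-0.3,0.2,1,0,-0.3,0],[0,0,1.5,0,0,0],[0,0,1.5,0,0,0],[0,0,0,0,0,0],[0,0,0,0,0,0]]'
python3 -c "
from h import *
meas(3);plan(.4758,-.3095,.0445,81.6,1)"
```

```text
time_s: 16.27
tcp_pos: [0.4765, -0.3089, 0.0978]
ee_rot: [[-0.99, 0.144, 0.001], [0.144, 0.99, -0.002], [-0.001, -0.002, -1.0]]
wrist_force: [0.6, -0.6, 0.6]
gripper_width: 0.574
tcp [ 0.4777 -0.3097  0.0993] F [-0.1  0.8  0.8] M [-0.06 -0.03 -0.  ] tilt [ 0.005  -0.0034]
t 16.42 pos [ 0.4779 -0.31    0.0997] ang 81.67 w 0.571 F [-0.1  0.8  0.8] turn [-0.15  0.31  0.07]
[0.24 0.03 5.51] [-0.15  0.31  0.07]
```

```bash
python3 -m jog '[[0.15,0,1.4,0,0.2,0],[0,0,1.4,0,0,0],[0,0,1.4,0,0,0],[0,0,1.2,0,0,0],[0,0,0,0,0,0]]'
python3 -m jog '[[0,0,0,0,0,0],[0,0,0,0,0,0],[0,0,0,0,0,0],[0,0,0,0,0,0],[0,0,0,0,0,0]]'
python3 -c "
from h import *
meas(3);plan(.4758,-.3095,.0445,81.6,1)"
```

```text
time_s: 16.83
tcp_pos: [0.4746, -0.3095, 0.0431]
ee_rot: [[-0.989, 0.146, -0.003], [0.146, 0.989, -0.001], [0.003, -0.001, -1.0]]
wrist_force: [0.0, -0.2, -0.3]
gripper_width: 0.579
time_s: 17.25
tcp_pos: [0.4762, -0.3102, 0.0454]
ee_rot: [[-0.989, 0.146, 0.001], [0.146, 0.989, -0.003], [-0.002, -0.002, -1.0]]
wrist_force: [0.2, 0.0, -0.9]
gripper_width: 0.574
tcp [ 0.4759 -0.3102  0.045 ] F [-0.3 -0.1  0.9] M [ 0.01 -0.08 -0.  ] tilt [ 0.0004 -0.0023]
t 17.4 pos [ 0.4759 -0.3102  0.0449] ang 81.6 w 0.577 F [-0.3 -0.1  0.9] turn [-0.13  0.04  0.  ]
[0.02 0.06 0.04] [-0.13  0.04  0.  ]
```

```bash
python3 -m jog '[[0,0.06,0,0,0,0],[0,0,0,0,0,0],[0,0,0,0,0,0],[0,0,0,0,0,0],[0,0,0,0,0,0]]' 1.5
python3 -m jog '[[0,0,-0.8,0,0,0],[0,0,-1.2,0,0,0],[0,0,-1.5,0,0,0],[0,0,-1.5,0,0,0],[0,0,-1,0,0,0]]'
python3 -m jog '[[0,0,-1.5,0,0,0],[0,0,-1.5,0,0,0],[0,0,-1.5,0,0,0],[0,0,0,0,0,0],[0,0,0,0,0,0]]'
python3 -c "
from h import *
c,G,p=meas(1)
cv2.imwrite('pics/s12.png',cv2.resize(c['frame'][160:310,100:300,::-1],(800,600),interpolation=cv2.INTER_CUBIC))
plan(.529,.1936,.150,88,14)"
```

```text
time_s: 17.82
tcp_pos: [0.4758, -0.3096, 0.0446]
ee_rot: [[-0.989, 0.146, -0.0], [0.146, 0.989, -0.002], [-0.0, -0.002, -1.0]]
wrist_force: [0.1, -1.1, 0.1]
gripper_width: 0.286
time_s: 18.23
tcp_pos: [0.4761, -0.3094, 0.106]
ee_rot: [[-0.989, 0.146, 0.001], [0.146, 0.989, -0.003], [-0.001, -0.002, -1.0]]
wrist_force: [0.7, -1.1, -2.0]
gripper_width: 0.267
time_s: 18.65
tcp_pos: [0.476, -0.3093, 0.1501]
ee_rot: [[-0.989, 0.146, 0.001], [0.146, 0.989, -0.002], [-0.002, -0.002, -1.0]]
wrist_force: [-0.9, 0.2, -2.7]
gripper_width: 0.271
tcp [ 0.4752 -0.3089  0.149 ] F [ 0.1 -0.5 -3. ] M [-0.01  0.01  0.02] tilt [-0.0008 -0.0012]
t 18.7 pos [ 0.4752 -0.3089  0.149 ] ang 81.57 w 0.27 F [ 0.1 -0.5 -3. ] turn [-0.07 -0.04 -6.43]
[ 0.15  3.61 -0.01] [-0.01 -0.   -0.46]
[ 0.12  3.61 -0.01] [-0.01 -0.   -0.46]
[ 0.09  3.61 -0.01] [-0.01 -0.   -0.46]
[ 0.06  3.61 -0.01] [-0.01 -0.   -0.46]
[ 0.03  3.61 -0.01] [-0.01 -0.   -0.46]
[ 0.    3.61 -0.01] [-0.01 -0.   -0.46]
[-0.03  3.61 -0.01] [-0.01 -0.   -0.46]
[-0.06  3.61 -0.01] [-0.01 -0.   -0.46]
[-0.09  3.61 -0.01] [-0.01 -0.   -0.46]
[-0.11  3.61 -0.01] [-0.01 -0.   -0.46]
[-0.14  3.61 -0.01] [-0.01 -0.   -0.46]
[-0.17  3.61 -0.01] [-0.01 -0.   -0.46]
[-0.2   3.6  -0.01] [-0.01 -0.   -0.46]
[-0.23  3.6  -0.01] [-0.01 -0.   -0.46]
```

View pics/s12.png

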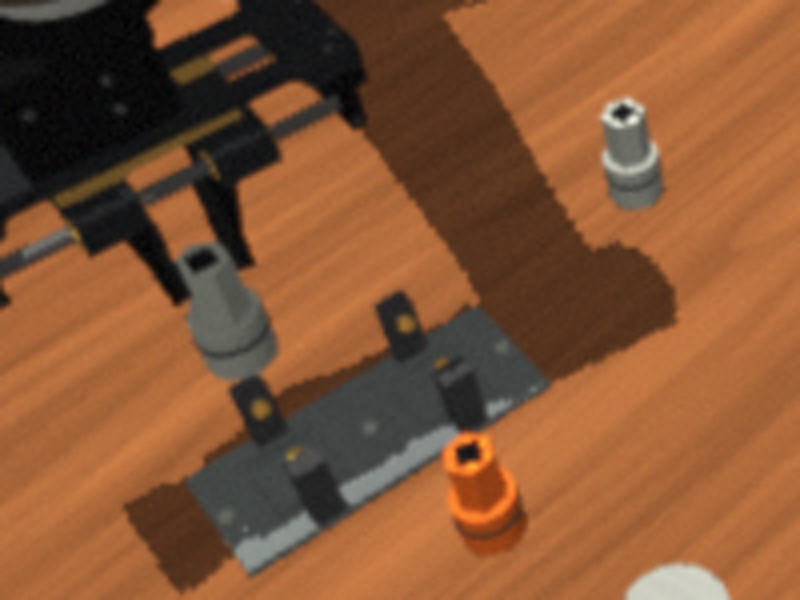

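The second socket is lifted clear and the first still stands at px (258,198).

```bash
python3 -m jog '[[0.15,2.5,-0.2,0,0,-0.46],[0.12,3.6,0,0,0,-0.46],[0.09,3.6,0,0,0,-0.46],[0.06,3.6,0,0,0,-0.46],[0.03,3.6,0,0,0,-0.46]]'
python3 -m jog '[[0,3.6,0,0,0,-0.46],[-0.03,3.6,0,0,0,-0.46],[-0.06,3.6,0,0,0,-0.46],[-0.09,3.6,0,0,0,-0.46],[-0.11,3.6,0,0,0,-0.46]]'
python3 -m jog '[[-0.14,3.6,0,0,0,-0.46],[-0.17,3.6,0,0,0,-0.46],[-0.2,3.6,0,0,0,-0.46],[-0.23,2.5,0,0,0,-0.4],[0,0,0,0,0,0]]'
python3 -m jog '[[0,0,0,0,0,0],[0,0,0,0,0,0],[0,0,0,0,0,0],[0,0,0,0,0,0],[0,0,0,0,0,0]]'
python3 -c "
from h import *
meas(3);plan(.5288,.1936,.123,88,1)"
```

```text
time_s: 19.12
tcp_pos: [0.492, -0.1396, 0.1497]
ee_rot: [[-0.994, 0.107, -0.003], [0.107, 0.994, -0.002], [0.003, -0.002, -1.0]]
wrist_force: [0.4, 0.5, -2.9]
gripper_width: 0.27
time_s: 19.53
tcp_pos: [0.5112, 0.0394, 0.1495]
ee_rot: [[-0.998, 0.066, -0.003], [0.066, 0.998, -0.003], [0.003, -0.003, -1.0]]
wrist_force: [-0.0, -0.3, -0.8]
gripper_width: 0.272
time_s: 19.95
tcp_pos: [0.5273, 0.1744, 0.1489]
ee_rot: [[-1.0, 0.031, -0.001], [0.031, 1.0, -0.002], [0.001, -0.002, -1.0]]
wrist_force: [0.3, -0.4, -1.4]
gripper_width: 0.27
time_s: 20.37
tcp_pos: [0.527, 0.1692, 0.1506]
ee_rot: [[-0.999, 0.037, -0.0], [0.037, 0.999, -0.002], [0.0, -0.002, -1.0]]
wrist_force: [0.7, 0.5, -1.4]
gripper_width: 0.275
tcp [0.5271 0.1696 0.1507] F [-0.5 -0.1 -0.9] M [-0.06 -0.04 -0.02] tilt [ 0.0001 -0.002 ]
t 20.52 pos [0.5271 0.1697 0.1507] ang 87.93 w 0.271 F [-0.5 -0.1 -0.9] turn [-0.11  0.01 -0.07]
[-0.08  2.4   2.77] [-0.11  0.01 -0.07]
```

```bash
python3 -m jog '[[-0.08,1.2,0,-0.1,0,0],[0,1.2,0,0,0,0],[0,0,1,0,0,0],[0,0,0.9,0,0,0],[0,0,0.8,0,0,0]]'
python3 -m jog '[[0,0,0,0,0,0],[0,0,0,0,0,0],[0,0,0,0,0,0],[0,0,0,0,0,0],[0,0,0,0,0,0]]'
python3 - <<'E'
from h import *
c,G,p=meas(4);plan(.529,.1936,.12,88,1)
cv2.imwrite('pics/s13.png',cv2.resize(c['frame'][110:185,284:384,::-1],(800,600),interpolation=cv2.INTER_CUBIC))
np.set_printoptions(linewidth=200)
print(G[136:168:1,322:346].round().astype(int))
th=np.linspace(0,6.283,180)
q=np.array([proj(c,[p[0]+.018*np.cos(t),p[1]+.018*np.sin(t),p[2]-.0387]) for t in th]);print(q.min(0).round(2),q.max(0).round(2))
E
```

```text
time_s: 20.93
tcp_pos: [0.528, 0.1944, 0.122]
ee_rot: [[-0.999, 0.035, -0.002], [0.035, 0.999, -0.001], [0.002, -0.001, -1.0]]
wrist_force: [-0.6, 0.4, -2.1]
gripper_width: 0.268
time_s: 21.35
tcp_pos: [0.529, 0.1943, 0.124]
ee_rot: [[-0.999, 0.035, 0.001], [0.035, 0.999, 0.0], [-0.001, 0.0, -1.0]]
wrist_force: [0.6, 0.0, -1.9]
gripper_width: 0.27
tcp [0.5289 0.1943 0.1239] F [-0.3 -0.8 -2.6] M [-0.01  0.08  0.04] tilt [ 0.0004 -0.    ]
t 21.55 pos [0.5288 0.1943 0.1238] ang 87.98 w 0.272 F [-0.3 -0.8 -2.6] turn [-0.    0.03 -0.02]
[-0.02 -0.07  0.38] [-0.    0.03 -0.02]
[[ 58  59  59  60  60  56  48  36  34  20  14  30  67  97 100 100  95  78  60  58  58  58  55  60]
 [ 59  60  60  63  64  61  59  64  66  50  38  52  84  99 101 100  95  77  59  58  56  54  50  68]
 [ 62  63  64  62  63  60  60  74  88  84  72  76  97 100 100 100  95  77  61  58  56  45  47  63]
 [ 63  64  64  63  60  59  69  85  92  91  91  93  99 101 100  99  94  78  73  58  51  41  40  44]
 [ 64  62  60  60  59  61  82  96  92  94  94  95 100  98 100  99  94  85  85  64  51  38  35  38]
 [ 62  61  59  57  57  66  
[... 1978 characters left out ...]
  98 101  98  98  96  98 100 101 100 100 102  99  83  46  39  41  46  60]
 [ 34  34  34  38  44  66  90 100 103 101 101 101 100 103 102 102  99  87  64  40  40  39  48  63]
 [ 34  35  32  35  37  47  67  88  98 102 101 103 100 100 102 100  87  68  46  40  44  54  62  76]
 [ 34  33  34  33  34  38  44  58  75  86  88  89  92  90  88  81  60  48  52  54  61  76  78  78]
 [ 36  34  35  34  36  34  35  38  42  48  54  56  58  52  47  45  42  53  74  77  78  80  80  79]
 [ 36  35  37  43  47  45  39  35  36  38  38  40  39  39  38  36  40  54  77  80  78  79  79  79]
 [ 36  40  47  61  69  65  52  42  35  36  35  36  37  37  38  38  43  60  77  79  79  79  78  78]]
[327.01 147.13] [340.24 155.2 ]
```

View pics/s13.png

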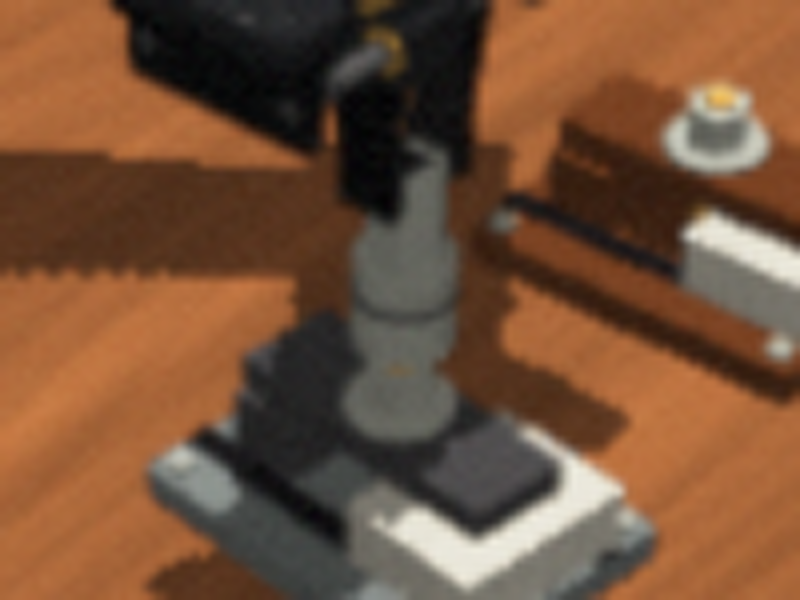

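```bash
python3 -m jog '[[0.1,-0.07,0.2,0,0,0],[0,0,0.2,0,0,0],[0,0,0.2,0,0,0],[0,0,0.2,0,0,0],[0,0,0,0,0,0]]'
python3 -m jog '[[0,0,0.2,0,0,0],[0,0,0.1,0,0,0],[0,0,0.1,0,0,0],[0,0,0,0,0,0],[0,0,0,0,0,0]]'
python3 -c "
from h import *
meas(2)"
```

```text
time_s: 21.97
tcp_pos: [0.5273, 0.1934, 0.1149]
ee_rot: [[-0.999, 0.035, -0.001], [0.035, 0.999, -0.001], [0.001, -0.001, -1.0]]
wrist_force: [-0.5, 0.3, -0.7]
gripper_width: 0.268
time_s: 22.38
tcp_pos: [0.5277, 0.1936, 0.1115]
ee_rot: [[-0.999, 0.035, -0.0], [0.035, 0.999, -0.0], [0.0, -0.0, -1.0]]
wrist_force: [-0.3, -0.4, -1.3]
gripper_width: 0.273
tcp [0.5278 0.1936 0.1116] F [-0.6 -0.3 -2.4] M [-0.02 -0.02  0.02] tilt [ 0.0001 -0.0003]
```

It is below the nut's top with no force, so the bore is going over the nut. Continuing down.

```bash
python3 -m jog '[[0,0,0.2,0,0,0],[0,0,0.2,0,0,0],[0,0,0.2,0,0,0],[0,0,0.2,0,0,0],[0,0,0,0,0,0]]'
python3 -c "
from h import *
meas(2)"
python3 -m jog '[[0,0,0.2,0,0,0],[0,0,0.1,0,0,0],[0,0,0.1,0,0,0],[0,0,0,0,0,0],[0,0,0,0,0,0]]'
python3 -c "
from h import *
meas(2)"
```

```text
time_s: 22.9
tcp_pos: [0.5273, 0.1934, 0.1029]
ee_rot: [[-0.999, 0.035, -0.001], [0.035, 0.999, -0.001], [0.001, -0.001, -1.0]]
wrist_force: [-0.2, -0.2, -2.5]
gripper_width: 0.268
tcp [0.5276 0.1935 0.1033] F [ 0.4 -0.1 -2.1] M [-0.01 -0.   -0.06] tilt [-0.0003 -0.0006]
time_s: 23.42
tcp_pos: [0.5277, 0.1935, 0.0995]
ee_rot: [[-0.999, 0.035, -0.0], [0.035, 0.999, -0.001], [0.0, -0.001, -1.0]]
wrist_force: [0.5, -0.1, -1.4]
gripper_width: 0.272
tcp [0.5277 0.1936 0.0996] F [-0.8  0.1 -2.8] M [-0.01 -0.03  0.04] tilt [ 0.0001 -0.0003]
```

```bash
python3 -m jog '[[0,0,0.1,0,0,0],[0,0,0.1,0,0,0],[0,0,0.05,0,0,0],[0,0,0,0,0,0],[0,0,0,0,0,0]]'
python3 -c "
from h import *
meas(2)"
```

```text
time_s: 23.93
tcp_pos: [0.528, 0.1936, 0.0975]
ee_rot: [[-0.999, 0.035, 0.001], [0.035, 0.999, -0.0], [-0.001, -0.0, -1.0]]
wrist_force: [0.1, -0.1, 2.1]
gripper_width: 0.267
tcp [0.528  0.1936 0.0975] F [-0.5 -0.1  2.7] M [-0.12  0.14  0.  ] tilt [ 0.0007 -0.0002]
```

```bash
python3 -m jog '[[0,0,0.06,0,0,0],[0,0,0,0,0,0],[0,0,0,0,0,0],[0,0,0,0,0,0],[0,0,0,0,0,0]]'
python3 - <<'E'
from h import *
c,G,p=meas(2)
f=c['frame']
cv2.imwrite('pics/s14.png',np.hstack([cv2.resize(f[100:205,284:384,::-1],(400,420),interpolation=cv2.INTER_CUBIC),cv2.resize(f[100:310,190:390,::-1],(400,420))]))
E
```

```text
time_s: 24.45
tcp_pos: [0.5282, 0.1936, 0.0975]
ee_rot: [[-0.999, 0.035, 0.001], [0.035, 0.999, -0.0], [-0.001, -0.0, -1.0]]
wrist_force: [-0.9, -0.9, 5.8]
gripper_width: 0.271
tcp [0.5282 0.1936 0.0975] F [-1.2 -0.4  5.2] M [-0.34  0.41 -0.01] tilt [ 0.0013 -0.0002]
```

View pics/s14.png

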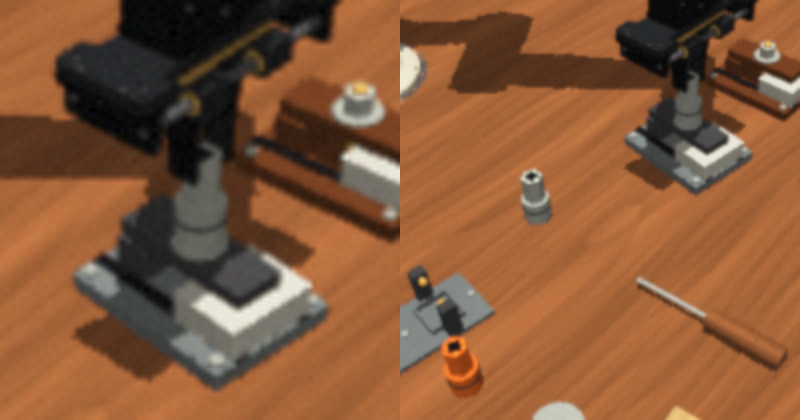

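The socket is seated over the nut on the washer, at px (334,158). The other one stands upright on the bench at px (258,198), and the bystanders have not moved. Handing in.

```bash
python3 -c "
from station import finish_job
print(finish_job())"
```

```text
the job is handed in; nothing more can be done
None
```

The job is handed in at about 24.6 s: the fitting socket is fully down over the nut, upright and still held in the gripper. The hand-in reported no verdict.

- **First socket:** I pulled up the one nearer the fixture and tried it on the nut. It stopped firmly 16 mm short of home, even after small sideways shifts and turning it about 20° each way. I stood it upright on the clear bench at about (0.458, -0.032).
- **Second socket:** It went over the nut without force and met the washer at a TCP height of 97.5 mm (97.7 mm expected).
- **Last checks:** The second socket is pressing down lightly with a 5 N reading, tilted about 0.001 rad, and gripped at about 24 mm opening. In the last picture the other socket stands upright, and the screwdriver has not moved. The jar and carton were not checked properly: the jar and what may be the carton are only partly in that picture.
- **Disagreements:** The scene camera placed features up to about 1 px (a few mm) away from where the top view did. I used it only for lateral fine-centring on the nut.

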